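# Pin the hold-down bar of a bottle carrier

## Task

Make the sample-bottle carrier ready for transport: swing the raised orange hold-down bar fully down over the two bottles, then push the red-handled locking pin from the robot's side through the holes of both lugs and the bar's tongue until its handle meets (or nearly meets) the front lug, and let go. Leave the bar down and do not knock over the bottles or the jar.

Things in the scene. Friction and masses are not known exactly. Their poses are not given: they have to be found in the camera images.
- carrier: Bottle carrier fixed to the table, 90 mm deep (x), 252 mm long (y), 167 mm high at its ends. Origin: centre of its underside; x points away from the robot, y along the carrier to its hinge end, z up. Two white bottles stand in it at y = +-37 mm, mouths 136 mm above the table. Lock lugs at its -y end, at y = -96 mm.
- lock (a point): Centre of the locking hole, 148 mm above the table, midway between two upright aluminium lugs; axes as the carrier's. The hole runs along x; the pin goes in towards +x. Each lug: 8 mm thick, 38 x 38 mm round its round 21 mm hole; outer faces 18 mm before and behind this point, tops 19 mm above it.
- bar (a joint): Angle of the orange hold-down bar (rad): 0 = fully down and level against a firm stop, holes in line; starts raised by 0.35 to 0.7. The stiff hinge (0.25 N m, about 2 N at the pad) stays where left. Bar 26 mm wide, 14 mm thick. Its tongue, 16 mm thick, 36 x 36 mm, with a round 22 mm hole 192 mm from the hinge axis, lies between the lugs when down.
- bar_hinge (a point): On the bar's hinge axis, 148 mm above the table, 192 mm in the carrier's +y from lock. The hinge axis is parallel to the carrier's x. Axes as the carrier's.
- bar_pad (a point): Centre of the top of the black pressing pad (24 x 24 mm) on the bar: 152 mm from the hinge axis towards the tongue, 10 mm above the bar's middle line. It moves and tilts with the bar; bar down, it is 158 mm above the table, 40 mm in the carrier's +y from lock.
- pin: Locking pin, 130 mm long, about 90 g, lying loose to the right of the carrier. Origin: centre of the underside of its red ribbed handle, 60 mm long (x), 28 mm wide (y), 16 mm high. The round steel rod, 16 mm across, 70 mm long, leaves the handle towards +x, axis 8 mm above the underside; its last 10 mm taper to 8 mm.
- pin_tip (a point): Tip of the pin's rod, on its axis, 100 mm in front of the handle's centre.
- pin_shoulder (a point): Front face of the pin's handle, on the rod's axis, 70 mm behind the tip: this face meets the front lug when the pin is home.
- sample_a: White open plastic bottle, 62 mm across, 128 mm high, in the carrier on the lock side. Origin at the centre of its underside, z up.
- sample_b: The same, in the carrier on the hinge side.
- water: Clear water bottle with dark blue cap, 65 mm across, 213 mm high, standing left of the carrier. Origin at the centre of its underside, z up.
- jar: White jar with black cap, 52 mm across, 107 mm high, standing left of the carrier. Origin at the centre of its underside, z up.

How it is judged:
By the outcome, as a careful person would: the job done as asked, in the order asked, and still so for the second after the job is handed in, with the robot touching nothing.
It also fails if it takes over 61 s, if anything falls off the work surface, if the arm or the gripper's body presses on something with over 40 N, if the wrist force passes 120 N, or if a joint passes its speed limit or range.

## Robot

A 6-joint arm with a two-finger parallel gripper is mounted at the origin on a cart in front of the work surface, level with it; the furniture and walls round the work are solid. World frame = base frame: x ahead of the robot, y to its left, z up, the work surface at z = 0. Lengths are in m, angles in rad, forces in N, time in s.
With the tool pointing down it reaches from about 0.25 to 0.775 m from the base axis. Payload 4 kg.
Tool frame: the origin (TCP) lies at the very end of the fingers, on their centre line; the grasp point (between the pads) lies 19 mm behind it; z points along the fingers, x is the direction in which the jaws open and shut, and the axes are right-handed (so a half turn about z gives the same grasp; the last joint's range is limited). The gripper opens to 94 mm and grips with 3 to 60 N. Pads are 16 mm wide; open, the fingers measure 119 mm over their backs; the gripper's body (75 mm by 177 mm) begins 78 mm behind the grasp point.
Start: joints at [-1.258, 0.087, 1.371, -0, 1.684, -0.103], TCP at [0.222, -0.503, 0.206] pointing down, gripper open.
Joint ranges: [-3.1, 3.1], [-0.76, 2.03], [0.27, 2.55], [-1.08, 4.22], [0.17, 2.65], [-2.57, 2.57]. Speed limits (rad/s): [2.79, 2.79, 3.14, 3.14, 3.14, 3.14].

## Interface

Orientations are given as [roll, pitch, yaw] about the fixed x, y, z axes, in that order (R = Rz(yaw) Ry(pitch) Rx(roll)).
In Python, from bench import robot, cams, ticket gives the robot as it stands.
- The arm moves only by the tool jog_arm, never from a script. Its argument "series" is a list of rows, each an object of numbers: "x", "y", "z": the shift along the tool's x, y, z in m; "rx", "ry", "rz": the turn, a rotation vector about the tool's x, y, z in degrees. A call has 1 to 12 rows; each row shifts and turns the pose as measured when the row begins, along the tool's axes as they then stand; what a row does not reach is not made up. A row lasts 1/12 s, in which the tool goes at most 41.7 mm and 7.16 degrees, less where a joint would pass 70% of its speed; a pose out of reach is approached as far as the arm can. A call with a gripper value outside its range is refused whole. "claw" is the opening, from 0 (shut) to 1 (fully open), set as the call begins (left out, the last holds). The fingers move at their own pace and stop on an object; the grip force is fixed at half the most. Time passes only in rows, so rows that do not move let the fingers close. It gives the time, the measured TCP pose, the force and the opening at its end, in the units of the state.
- robot.get_obs(): the state, without advancing time (a new reading comes with each control period).
- cams.snapshot(name): name is "scene" or "top" or "wrist"; returns a dict with "img" (384x512x3 uint8, red, green, blue), "mtx" (3x3 intrinsics, pixels), "origin" and "attitude" of the camera in the world. Camera axes: x right, y down, z forward; pixel columns grow to the right and rows downward; lengths in m; the calibration is good to about 2 mm. The wrist camera is an equidistant fisheye: a pixel r from the principal point sees the ray r / f radians off the axis. A picture is of the moment at which its call begins. There is no depth.
- ticket.close_job(): hands the job in, once; it reports no verdict.
Trained networks look in a picture, given as the dict that the camera call returned (one of the last four; its "shot" number tells which), for a name from the list of things; names that differ only in an ending like _2 or _b are one class to them, and where a whole thing is asked for, a point or a joint stands for the part that bears it (a point fixed in the world has none). Each returns a list of dicts, best first, with "p" (0 to 1); they miss things now and then, are a little off and sometimes report something else, mostly with a low value. They report only what shows in the picture. A call takes as long as a camera call.
- cams.look_for(thing, picture): "bbox" ([left, top, width, height] in pixels, round what is visible of it).
The state is a dict: "time": time; "joint_positions": joint angles; "qvel": joint speeds; "joint_torque": joint torques, N m; "tool_pos": TCP position; "ee_rot": TCP orientation; "wrist_force": force on the tool from outside, world axes, zero at the start; "wrist_torque": the same for the moment, N m; "width": finger opening in m.
Only numpy, scipy, OpenCV 4.12 (cv2) and the standard library are available. Lean on these libraries where they do the work, as an engineer would, in place of code of your own. Each camera call takes 0.05 s, during which the arm holds its last target.

## Working session

There is one attempt and no reset: what is moved stays moved. The work goes in short steps, Python scripts to look and compute and a tool call to move; the robot and the scene stay as the last step left them, time stands still between calls to the robot, and variables do not carry over. Pictures are saved under pics/ and viewed, and the job is handed in when it is done.

Besides the shell and the picture viewer there is one more tool, called in YAML: its name, and indented under it one key for each argument. jog_arm: Moves the arm, as the interface text tells. Its arguments: {"type":"object","properties":{"series":{"type":"array","items":{"type":"object","properties":{"x":{"type":"number"},"y":{"type":"number"},"z":{"type":"number"},"rx":{"type":"number"},"ry":{"type":"number"},"rz":{"type":"number"}}}},"claw":{"type":"number"}},"required":["series"]}

```bash
mkdir -p pics; ls; cat > h.py <<'E'
import numpy as np, cv2
from bench import robot, cams, ticket
from scipy.spatial.transform import Rotation as R
def save(d,name,scale=1.5):
    im=cv2.cvtColor(d['img'],cv2.COLOR_RGB2BGR)
    if scale!=1: im=cv2.resize(im,None,fx=scale,fy=scale,interpolation=cv2.INTER_CUBIC)
    cv2.imwrite('pics/'+name+'.png',im)
E
python3 - <<'E'
from h import *
import pickle
for n in ['scene','top','wrist']:
    d=cams.snapshot(n); save(d,n+'0'); pickle.dump(d,open(n+'0.pkl','wb'))
    print(n,d['mtx'],d['origin'],d['attitude'],d['shot'])
    for t in ['carrier','bar','bar_pad','pin','sample_a','jar','water']:
        print(t,[(np.round(b['bbox']).tolist(),round(b['p'],2)) for b in cams.look_for(t,d)[:2]])
print(robot.get_obs())
E
```

```text
pics
scene [[375.01288178   0.         262.21072435]
 [  0.         375.01288178 190.88263939]
 [  0.           0.           1.        ]] [0.11797766 0.77696149 0.89787103] [-2.30196726 -0.0074651  -2.62295367] 1
carrier [([203.0, 134.0, 56.0, 103.0], 0.7), ([214.0, 130.0, 34.0, 65.0], 0.18)]
bar [([212.0, 129.0, 36.0, 68.0], 0.61)]
bar_pad [([213.0, 134.0, 33.0, 66.0], 0.73)]
pin [([310.0, 154.0, 26.0, 16.0], 0.72), ([228.0, 167.0, 17.0, 30.0], 0.56)]
sample_a [([228.0, 168.0, 16.0, 30.0], 0.81), ([223.0, 179.0, 15.0, 40.0], 0.71)]
jar []
water [([162.0, 231.0, 34.0, 65.0], 0.63)]
top [[481.50787239   0.         252.46690179]
 [  0.         481.50787239 197.74078517]
 [  0.           0.           1.        ]] [ 0.36779155 -0.05340975  1.54376667] [-2.99706111  0.03233189 -1.5922704 ] 2
carrier [([202.0, 155.0, 79.0, 45.0], 0.92)]
bar [([201.0, 158.0, 69.0, 23.0], 0.89), ([351.0, 206.0, 18.0, 37.0], 0.65)]
bar_pad []
pin [([349.0, 205.0, 23.0, 39.0], 0.59)]
sample_a [([241.0, 167.0, 23.0, 17.0], 0.81), ([219.0, 174.0, 21.0, 19.0], 0.61)]
jar [([148.0, 224.0, 27.0, 18.0], 0.72)]
water
[... 333 characters left out ...]
ample_a []
jar []
water []
{'time': 1.2, 'joint_positions': array([-1.25807819e+00,  8.71806104e-02,  1.37073976e+00,  1.38962740e-05,
        1.68359605e+00, -1.03091698e-01]), 'qvel': array([-0.00156118,  0.00067731, -0.00012075, -0.0014438 ,  0.00053411,
       -0.00040517]), 'joint_torque': array([ 1.71813615e-03, -3.40046132e+01, -3.02594447e+01,  7.16979406e-02,
        2.37180915e-02, -3.05898334e-05]), 'tool_pos': array([ 0.22216755, -0.50313583,  0.20549629]), 'ee_rot': array([-3.14158676e+00, -7.72558920e-05, -1.15498492e+00]), 'wrist_force': array([-0.42209827,  0.14506451,  0.21385977]), 'wrist_torque': array([-0.03289686,  0.03850843, -0.01545407]), 'width': 0.09435404365914093}
```

View pics/scene0.png

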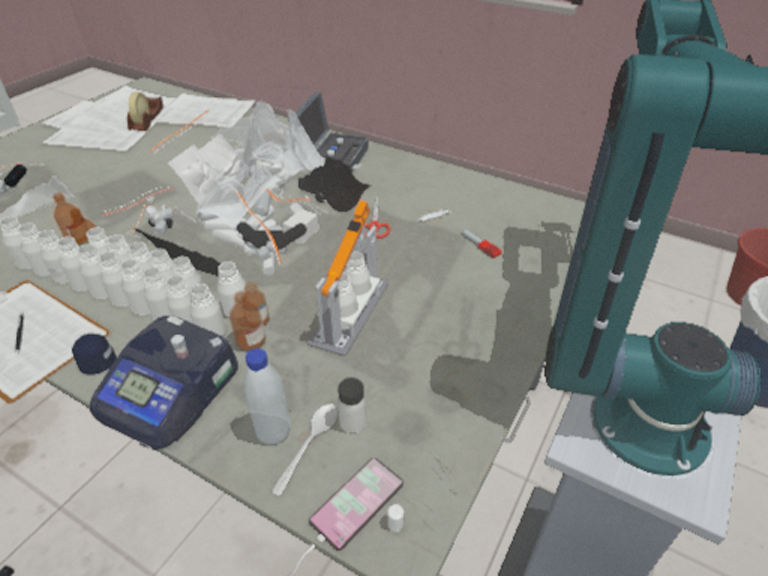

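View pics/top0.png

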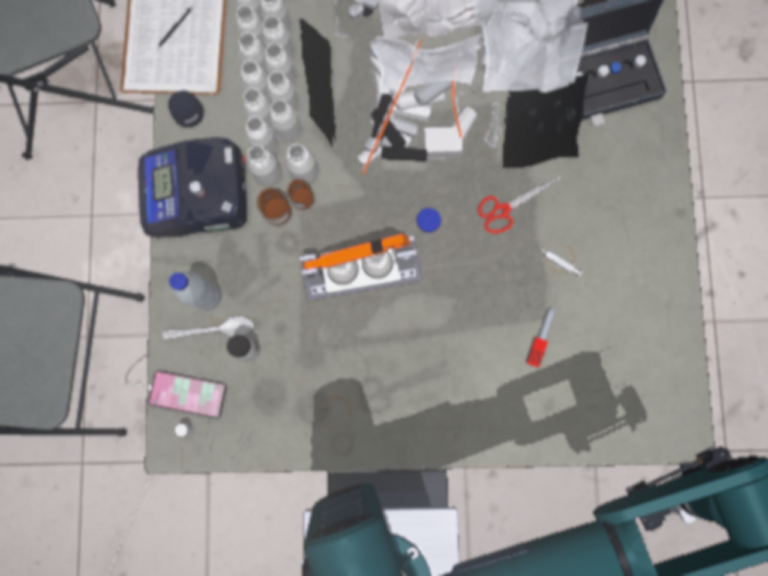

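View pics/wrist0.png

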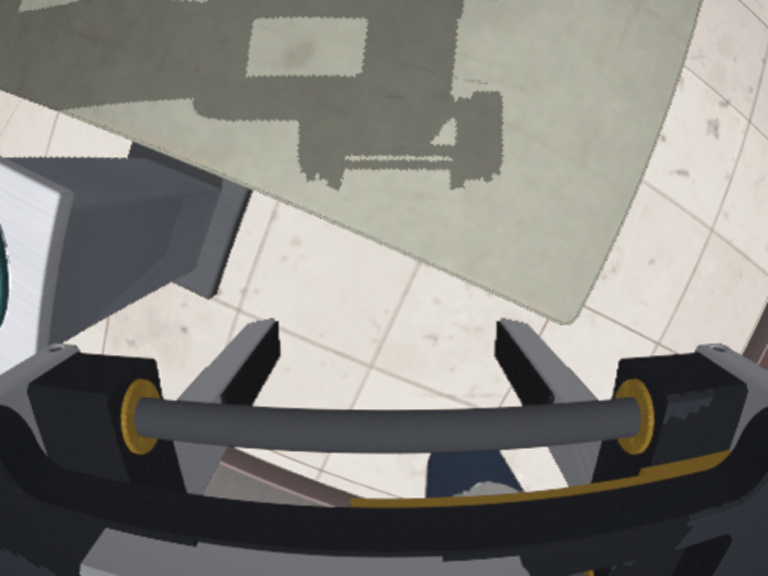

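```bash
python3 - <<'E'
import pickle,cv2
t=pickle.load(open('top0.pkl','rb'))['img'][:,:,::-1];s=pickle.load(open('scene0.pkl','rb'))['img'][:,:,::-1]
cv2.imwrite('pics/topz.png',cv2.resize(t[140:260,190:390],None,fx=4,fy=4,interpolation=cv2.INTER_CUBIC))
cv2.imwrite('pics/scz.png',cv2.resize(s[120:250,190:350],None,fx=4.5,fy=4.5,interpolation=cv2.INTER_CUBIC))
E
```

```text
(no output)
```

View pics/topz.png

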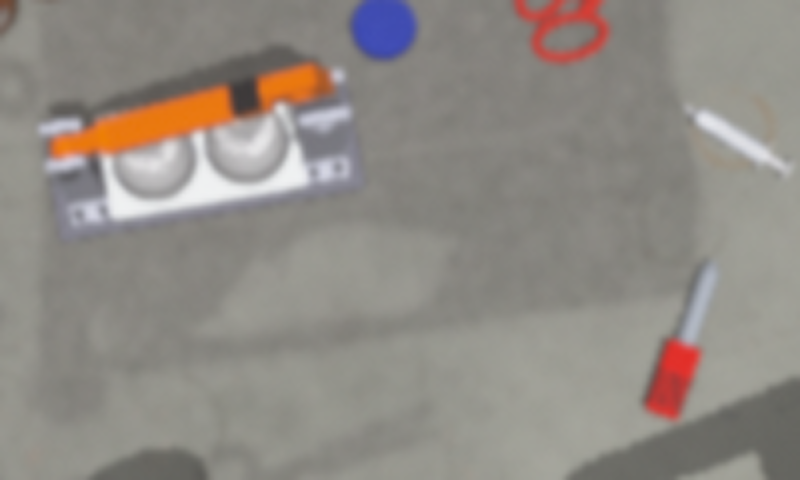

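View pics/scz.png

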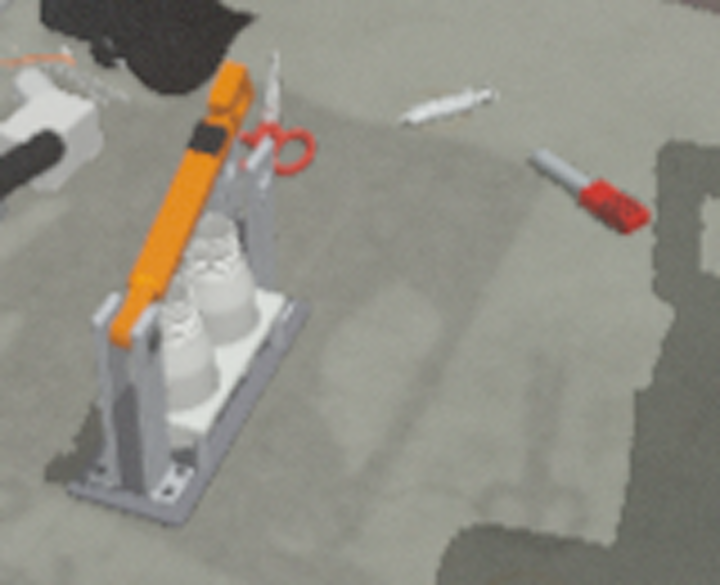

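```bash
cat >> h.py <<'E'
import pickle
def att(d):
    a=np.array(d['attitude']); return R.from_euler('xyz',a).as_matrix() if a.shape==(3,) else a
def ray(d,uv,fish=False):
    K=d['mtx']; v=np.array([(uv[0]-K[0,2])/K[0,0],(uv[1]-K[1,2])/K[1,1]])
    if fish:
        r=np.hypot(*v); v=np.r_[v/max(r,1e-9)*np.sin(r),np.cos(r)]
    else: v=np.r_[v,1]
    return att(d)@v
def atz(d,uv,z,fish=False):
    o=np.array(d['origin']); r=ray(d,uv,fish); return o+r*(z-o[2])/r[2]
def proj(d,P,fish=False):
    c=att(d).T@(np.array(P)-d['origin']); K=d['mtx']
    if fish:
        r=np.hypot(c[0],c[1]); th=np.arctan2(r,c[2]); v=c[:2]/max(r,1e-9)*th
    else: v=c[:2]/c[2]
    return np.array([K[0,0]*v[0]+K[0,2],K[1,1]*v[1]+K[1,2]])
E
python3 - <<'E'
from h import *
t=pickle.load(open('top0.pkl','rb'));s=pickle.load(open('scene0.pkl','rb'))
zt=lambda a,b:(190+(a+.5)/4-.5,140+(b+.5)/4-.5)
zs=lambda a,b:(190+(a+.5)/4.5-.5,120+(b+.5)/4.5-.5)
T=lambda n,p,z:print('top',n,np.round(atz(t,zt(*p),z),4))
S=lambda n,p,z:print('sc ',n,np.round(atz(s,zs(*p),z),4))
T('base nearL',(62,238),.0);T('base nearR',(360,190),.0)
T('front locklug',(327,118),.167);T('rear locklug',(338,75),.167)
T('front hingelug',(65,163),.167);T('rear hingelug',(60,127),.167)
T('pin tip',(711,265),.008);T('handle front',(684,343),.012);T('handle back',(662,413),.014);
S('base nearL',(180,522),.0);S('base nearR',(308,305),.0);S('base farL',(70,490),.0)
S('pin tip',(536,156),.008);S('handle back',(640,222),.012);S('handle front',(590,190),.012)
S('lock front',(262,152),.167);S('hinge front',(148,312),.167);S('hinge rear',(106,300),.167)
E
```

```text
top base nearL [0.5931 0.1457 0.    ]
top base nearR [ 0.6261 -0.0972  0.    ]
top front locklug [ 0.6519 -0.0701  0.167 ]
top rear locklug [ 0.6837 -0.079   0.167 ]
top front hingelug [0.6239 0.1216 0.167 ]
top rear hingelug [0.6507 0.125  0.167 ]
top pin tip [ 0.5566 -0.3748  0.008 ]
top handle front [ 0.4945 -0.3493  0.012 ]
top handle back [ 0.4396 -0.3288  0.014 ]
sc  base nearL [ 0.5924  0.1401 -0.    ]
sc  base nearR [ 0.6307 -0.1046 -0.    ]
sc  base farL [0.6772 0.1542 0.    ]
sc  pin tip [ 0.5519 -0.3715  0.008 ]
sc  handle back [ 0.4353 -0.3251  0.012 ]
sc  handle front [ 0.4892 -0.3448  0.012 ]
sc  lock front [ 0.6493 -0.0698  0.167 ]
sc  hinge front [0.622  0.1178 0.167 ]
sc  hinge rear [0.6525 0.1218 0.167 ]
```

```bash
cat >> h.py <<'E'
def plan(pos,yaw,n,roll=np.pi,pitch=0.,cur=None):
    """rows from the current pose to pos/yaw, straight"""
    if cur is None:
        o=robot.get_obs(); p=np.array(o['tool_pos']); r=R.from_euler('xyz',o['ee_rot'])
    else: p,r=cur
    tgt=R.from_euler('xyz',[roll,pitch,yaw]); rv=(r.inv()*tgt).as_rotvec()/n
    out=[]
    for i in range(n):
        d=(np.array(pos)-p)/(n-i); l=r.inv().apply(d)
        out.append([*(np.round(l,4)),*np.round(np.degrees(rv),2)]); p=p+d; r=r*R.from_rotvec(rv)
    print('n',n,'per-row mm',np.round(np.linalg.norm(d)*1e3,1),'deg',np.round(np.degrees(np.linalg.norm(rv)),2))
    for k in out: print(dict(zip(['x','y','z','rx','ry','rz'],[float(v) for v in k])))
    return p,r
YAW=.145
def C(lx,ly,z,lock=None):
    lock=LOCK if lock is None else lock
    c,s=np.cos(YAW),np.sin(YAW); return np.array([lock[0]+c*lx-s*ly,lock[1]+s*lx+c*ly,z])
LOCK=(.667,-.069)
def pad(th):
    # carrier coords: towards tongue = -y
    return C(0,.192-.152*np.cos(th)+.010*np.sin(th)*1,.148+.152*np.sin(th)+.010*np.cos(th))
E
python3 - <<'E'
from h import *
from scipy.optimize import minimize_scalar
t=pickle.load(open('top0.pkl','rb'));s=pickle.load(open('scene0.pkl','rb'))
zt=lambda a,b:(190+(a+.5)/4-.5,140+(b+.5)/4-.5)
zs=lambda a,b:(190+(a+.5)/4.5-.5,120+(b+.5)/4.5-.5)
for d,p in [(t,zt(244,97)),(s,zs(208,136))]:
    f=lambda th:np.sum((proj(d,pad(th))-p)**2)
    m=minimize_scalar(f,bounds=(.1,.9),method='bounded'); print(m.x,m.fun**.5,pad(m.x))
th=.5
print(pad(.0))
plan([.640,-.045,.34],-1.426,18)
E
```

```text
0.4263453517618044 0.3508030807322821 [ 0.65865672 -0.01186393  0.21996384]
0.36013753756953026 0.104889474096888 [ 0.65930215 -0.016284    0.21092373]
[ 0.6612203  -0.02941976  0.158     ]
n 18 per-row mm 35.2 deg 0.86
{'x': -0.0139, 'y': -0.0315, 'z': -0.0075, 'rx': -0.0, 'ry': -0.0, 'rz': 0.86}
{'x': -0.0144, 'y': -0.0313, 'z': -0.0075, 'rx': -0.0, 'ry': -0.0, 'rz': 0.86}
{'x': -0.0148, 'y': -0.0311, 'z': -0.0075, 'rx': -0.0, 'ry': -0.0, 'rz': 0.86}
{'x': -0.0153, 'y': -0.0309, 'z': -0.0075, 'rx': -0.0, 'ry': -0.0, 'rz': 0.86}
{'x': -0.0158, 'y': -0.0306, 'z': -0.0075, 'rx': -0.0, 'ry': -0.0, 'rz': 0.86}
{'x': -0.0162, 'y': -0.0304, 'z': -0.0075, 'rx': -0.0, 'ry': -0.0, 'rz': 0.86}
{'x': -0.0167, 'y': -0.0301, 'z': -0.0075, 'rx': -0.0, 'ry': -0.0, 'rz': 0.86}
{'x': -0.0171, 'y': -0.0299, 'z': -0.0075, 'rx': -0.0, 'ry': -0.0, 'rz': 0.86}
{'x': -0.0176, 'y': -0.0296, 'z': -0.0075, 'rx': -0.0, 'ry': -0.0, 'rz': 0.86}
{'x': -0.018, 'y': -0.0293, 'z': -0.0075, 'rx': -0.0, 'ry': -0.0, 'rz': 0.86}
{'x': -0.0185, 'y': -0.0291, 'z': -0.0075, 'rx': -0.0, 'ry': -0.0, 'rz': 0.86}
{'x': -0.0189, 'y': -0.0288, 'z': -0.0075, 'rx': -0.0, 'ry': -0.0, 'rz': 0.86}
{'x': -0.0193, 'y': -0.0285, 'z': -0.0075, 'rx': -0.0, 'ry': -0.0, 'rz': 0.86}
{'x': -0.0198, 'y': -0.0282, 'z': -0.0075, 'rx': -0.0, 'ry': -0.0, 'rz': 0.86}
{'x': -0.0202, 'y': -0.0279, 'z': -0.0075, 'rx': -0.0, 'ry': -0.0, 'rz': 0.86}
{'x': -0.0206, 'y': -0.0276, 'z': -0.0075, 'rx': -0.0, 'ry': -0.0, 'rz': 0.86}
{'x': -0.021, 'y': -0.0273, 'z': -0.0075, 'rx': -0.0, 'ry': -0.0, 'rz': 0.86}
{'x': -0.0214, 'y': -0.027, 'z': -0.0075, 'rx': -0.0, 'ry': -0.0, 'rz': 0.86}
```

jog_arm:
  series:
    - {"x": -0.014,"y": -0.0315,"z": -0.0075,"rz": 0.86}
    - {"x": -0.0144,"y": -0.0313,"z": -0.0075,"rz": 0.86}
    - {"x": -0.0148,"y": -0.0311,"z": -0.0075,"rz": 0.86}
    - {"x": -0.0153,"y": -0.0309,"z": -0.0075,"rz": 0.86}
    - {"x": -0.0158,"y": -0.0306,"z": -0.0075,"rz": 0.86}
    - {"x": -0.0162,"y": -0.0304,"z": -0.0075,"rz": 0.86}
    - {"x": -0.0167,"y": -0.0301,"z": -0.0075,"rz": 0.86}
    - {"x": -0.0171,"y": -0.03,"z": -0.0075,"rz": 0.86}
    - {"x": -0.0176,"y": -0.0296,"z": -0.0075,"rz": 0.86}
    - {"x": -0.018,"y": -0.0293,"z": -0.0075,"rz": 0.86}
    - {"x": -0.0185,"y": -0.029,"z": -0.0075,"rz": 0.86}
    - {"x": -0.019,"y": -0.0288,"z": -0.0075,"rz": 0.86}
  claw: 0

```text
invalid input
```

```bash
python3 - <<'E'
from h import *
plan([.640,-.035,.32],-1.426,9)
E
```

```text
n 9 per-row mm 70.9 deg 1.73
{'x': -0.0288, 'y': -0.0635, 'z': -0.0127, 'rx': -0.0, 'ry': -0.0, 'rz': 1.73}
{'x': -0.0307, 'y': -0.0626, 'z': -0.0127, 'rx': -0.0, 'ry': -0.0, 'rz': 1.73}
{'x': -0.0326, 'y': -0.0616, 'z': -0.0127, 'rx': -0.0, 'ry': -0.0, 'rz': 1.73}
{'x': -0.0344, 'y': -0.0606, 'z': -0.0127, 'rx': -0.0, 'ry': -0.0, 'rz': 1.73}
{'x': -0.0362, 'y': -0.0596, 'z': -0.0127, 'rx': -0.0, 'ry': -0.0, 'rz': 1.73}
{'x': -0.038, 'y': -0.0584, 'z': -0.0127, 'rx': -0.0, 'ry': -0.0, 'rz': 1.73}
{'x': -0.0398, 'y': -0.0573, 'z': -0.0127, 'rx': -0.0, 'ry': -0.0, 'rz': 1.73}
{'x': -0.0415, 'y': -0.056, 'z': -0.0127, 'rx': -0.0, 'ry': -0.0, 'rz': 1.73}
{'x': -0.0431, 'y': -0.0548, 'z': -0.0127, 'rx': -0.0, 'ry': -0.0, 'rz': 1.73}
```

jog_arm:
  series:
    - {"x": -0.016,"y": -0.03,"z": -0.008,"rx": 0,"ry": 0,"rz": 0.9}
  claw: 0.0

```text
time: 1.28
tool_pos: [0.2403, -0.4784, 0.211]
ee_rot: [3.139, 0.003, -1.177]
wrist_force: [1.0, 0.7, 0.6]
width: 0.0902
```

```bash
python3 - <<'E'
from h import *
plan([.640,-.035,.32],-1.426,18)
E
```

```text
n 18 per-row mm 33.7 deg 0.79
{'x': -0.0142, 'y': -0.0299, 'z': -0.0061, 'rx': 0.01, 'ry': 0.01, 'rz': 0.79}
{'x': -0.0147, 'y': -0.0297, 'z': -0.0061, 'rx': 0.01, 'ry': 0.01, 'rz': 0.79}
{'x': -0.0151, 'y': -0.0295, 'z': -0.0061, 'rx': 0.01, 'ry': 0.01, 'rz': 0.79}
{'x': -0.0155, 'y': -0.0293, 'z': -0.0061, 'rx': 0.01, 'ry': 0.01, 'rz': 0.79}
{'x': -0.0159, 'y': -0.0291, 'z': -0.0061, 'rx': 0.01, 'ry': 0.01, 'rz': 0.79}
{'x': -0.0163, 'y': -0.0289, 'z': -0.0061, 'rx': 0.01, 'ry': 0.01, 'rz': 0.79}
{'x': -0.0167, 'y': -0.0287, 'z': -0.0061, 'rx': 0.01, 'ry': 0.01, 'rz': 0.79}
{'x': -0.0171, 'y': -0.0284, 'z': -0.0061, 'rx': 0.01, 'ry': 0.01, 'rz': 0.79}
{'x': -0.0175, 'y': -0.0282, 'z': -0.0061, 'rx': 0.01, 'ry': 0.01, 'rz': 0.79}
{'x': -0.0178, 'y': -0.028, 'z': -0.0061, 'rx': 0.01, 'ry': 0.01, 'rz': 0.79}
{'x': -0.0182, 'y': -0.0277, 'z': -0.0061, 'rx': 0.01, 'ry': 0.01, 'rz': 0.79}
{'x': -0.0186, 'y': -0.0275, 'z': -0.0061, 'rx': 0.01, 'ry': 0.01, 'rz': 0.79}
{'x': -0.019, 'y': -0.0272, 'z': -0.0061, 'rx': 0.01, 'ry': 0.01, 'rz': 0.79}
{'x': -0.0194, 'y': -0.0269, 'z': -0.0061, 'rx': 0.01, 'ry': 0.01, 'rz': 0.79}
{'x': -0.0197, 'y': -0.0267, 'z': -0.0061, 'rx': 0.01, 'ry': 0.01, 'rz': 0.79}
{'x': -0.0201, 'y': -0.0264, 'z': -0.0061, 'rx': 0.01, 'ry': 0.01, 'rz': 0.79}
{'x': -0.0205, 'y': -0.0261, 'z': -0.0061, 'rx': 0.01, 'ry': 0.01, 'rz': 0.79}
{'x': -0.0208, 'y': -0.0258, 'z': -0.0061, 'rx': 0.01, 'ry': 0.01, 'rz': 0.79}
```

jog_arm:
  series:
    - {"x": -0.015,"y": -0.031,"z": -0.007,"rz": 0.9}
    - {"x": -0.016,"y": -0.031,"z": -0.007,"rz": 0.9}
    - {"x": -0.016,"y": -0.03,"z": -0.007,"rz": 0.9}
    - {"x": -0.017,"y": -0.03,"z": -0.007,"rz": 0.9}
    - {"x": -0.017,"y": -0.03,"z": -0.007,"rz": 0.9}
    - {"x": -0.018,"y": -0.029,"z": -0.007,"rz": 0.9}
    - {"x": -0.018,"y": -0.029,"z": -0.007,"rz": 0.9}
    - {"x": -0.019,"y": -0.029,"z": -0.007,"rz": 0.9}
    - {"x": -0.019,"y": -0.029,"z": -0.007,"rz": 0.9}
    - {"x": -0.02,"y": -0.028,"z": -0.007,"rz": 0.9}
    - {"x": -0.02,"y": -0.028,"z": -0.007,"rz": 0.9}
    - {"x": -0.02,"y": -0.027,"z": -0.007,"rz": 0.9}

```text
invalid input
```

```bash
python3 - <<'E'
from h import *
plan([.640,-.035,.32],-1.426,8)
E
```

```text
n 8 per-row mm 75.9 deg 1.79
{'x': -0.032, 'y': -0.0674, 'z': -0.0137, 'rx': 0.02, 'ry': 0.02, 'rz': 1.78}
{'x': -0.0341, 'y': -0.0664, 'z': -0.0137, 'rx': 0.02, 'ry': 0.02, 'rz': 1.78}
{'x': -0.0362, 'y': -0.0653, 'z': -0.0137, 'rx': 0.02, 'ry': 0.02, 'rz': 1.78}
{'x': -0.0382, 'y': -0.0641, 'z': -0.0137, 'rx': 0.02, 'ry': 0.02, 'rz': 1.78}
{'x': -0.0401, 'y': -0.0629, 'z': -0.0137, 'rx': 0.02, 'ry': 0.02, 'rz': 1.78}
{'x': -0.0421, 'y': -0.0616, 'z': -0.0136, 'rx': 0.02, 'ry': 0.02, 'rz': 1.78}
{'x': -0.044, 'y': -0.0603, 'z': -0.0136, 'rx': 0.02, 'ry': 0.02, 'rz': 1.78}
{'x': -0.0458, 'y': -0.0589, 'z': -0.0136, 'rx': 0.02, 'ry': 0.02, 'rz': 1.78}
```

jog_arm:
  series:
    - {"x": -0.015,"y": -0.031,"z": -0.007,"rx": 0,"ry": 0,"rz": 0.8}
    - {"x": -0.016,"y": -0.031,"z": -0.007,"rx": 0,"ry": 0,"rz": 0.8}
    - {"x": -0.016,"y": -0.031,"z": -0.007,"rx": 0,"ry": 0,"rz": 0.8}
    - {"x": -0.017,"y": -0.03,"z": -0.007,"rx": 0,"ry": 0,"rz": 0.8}
    - {"x": -0.017,"y": -0.03,"z": -0.007,"rx": 0,"ry": 0,"rz": 0.8}
    - {"x": -0.018,"y": -0.03,"z": -0.007,"rx": 0,"ry": 0,"rz": 0.8}
    - {"x": -0.018,"y": -0.03,"z": -0.007,"rx": 0,"ry": 0,"rz": 0.8}
    - {"x": -0.019,"y": -0.029,"z": -0.007,"rx": 0,"ry": 0,"rz": 0.8}
    - {"x": -0.019,"y": -0.029,"z": -0.007,"rx": 0,"ry": 0,"rz": 0.8}
    - {"x": -0.02,"y": -0.028,"z": -0.007,"rx": 0,"ry": 0,"rz": 0.8}
    - {"x": -0.02,"y": -0.028,"z": -0.007,"rx": 0,"ry": 0,"rz": 0.8}
    - {"x": -0.02,"y": -0.027,"z": -0.007,"rx": 0,"ry": 0,"rz": 0.8}

```text
time: 2.28
tool_pos: [0.5213, -0.1514, 0.2991]
ee_rot: [3.141, 0.001, -1.363]
wrist_force: [0.8, -0.3, 0.5]
width: 0.011
```

```bash
python3 - <<'E'
from h import *
plan([.640,-.035,.32],-1.426,7)
E
```

```text
n 7 per-row mm 23.9 deg 0.52
{'x': -0.0128, 'y': -0.02, 'z': -0.003, 'rx': 0.01, 'ry': 0.01, 'rz': 0.52}
{'x': -0.0129, 'y': -0.0199, 'z': -0.003, 'rx': 0.01, 'ry': 0.01, 'rz': 0.52}
{'x': -0.0131, 'y': -0.0198, 'z': -0.003, 'rx': 0.01, 'ry': 0.01, 'rz': 0.52}
{'x': -0.0133, 'y': -0.0197, 'z': -0.003, 'rx': 0.01, 'ry': 0.01, 'rz': 0.52}
{'x': -0.0135, 'y': -0.0195, 'z': -0.003, 'rx': 0.01, 'ry': 0.01, 'rz': 0.52}
{'x': -0.0137, 'y': -0.0194, 'z': -0.003, 'rx': 0.01, 'ry': 0.01, 'rz': 0.52}
{'x': -0.0138, 'y': -0.0193, 'z': -0.003, 'rx': 0.01, 'ry': 0.01, 'rz': 0.52}
```

jog_arm:
  series:
    - {"x": -0.014,"y": -0.016,"z": -0.003,"rx": 0,"ry": 0,"rz": 0.5}
    - {"x": -0.014,"y": -0.016,"z": -0.003,"rx": 0,"ry": 0,"rz": 0.5}
    - {"x": -0.014,"y": -0.016,"z": -0.003,"rx": 0,"ry": 0,"rz": 0.5}
    - {"x": -0.014,"y": -0.016,"z": -0.003,"rx": 0,"ry": 0,"rz": 0.6}
    - {"x": -0.014,"y": -0.016,"z": -0.003,"rx": 0,"ry": 0,"rz": 0.6}
    - {"x": -0.014,"y": -0.01,"z": -0.003,"rx": 0,"ry": 0,"rz": 0.6}
    - {"x": 0,"y": 0,"z": 0,"rx": 0,"ry": 0,"rz": 0}

```text
time: 2.87
tool_pos: [0.6013, -0.0397, 0.3192]
ee_rot: [-3.138, 0.002, -1.413]
wrist_force: [-0.3, 0.1, 0.5]
width: 0.0005
```

```bash
python3 - <<'E'
from h import *
d=cams.snapshot('wrist'); save(d,'wrist1'); pickle.dump(d,open('wrist1.pkl','wb'))
print(d['origin'])
for t in ['bar_pad','bar']:
        print(t,[(np.round(b['bbox']).tolist(),round(b['p'],2)) for b in cams.look_for(t,d)[:2]])
o=robot.get_obs();print(o['time'],o['tool_pos'],o['ee_rot'])
E
```

```text
[ 0.66666967 -0.03051496  0.49803927]
bar_pad [([123.0, 110.0, 184.0, 29.0], 0.73)]
bar [([126.0, 111.0, 182.0, 27.0], 0.73)]
3.0167 [ 0.59976687 -0.04298068  0.31872632] [-3.14033511e+00  5.37887735e-04 -1.41675267e+00]
```

View pics/wrist1.png

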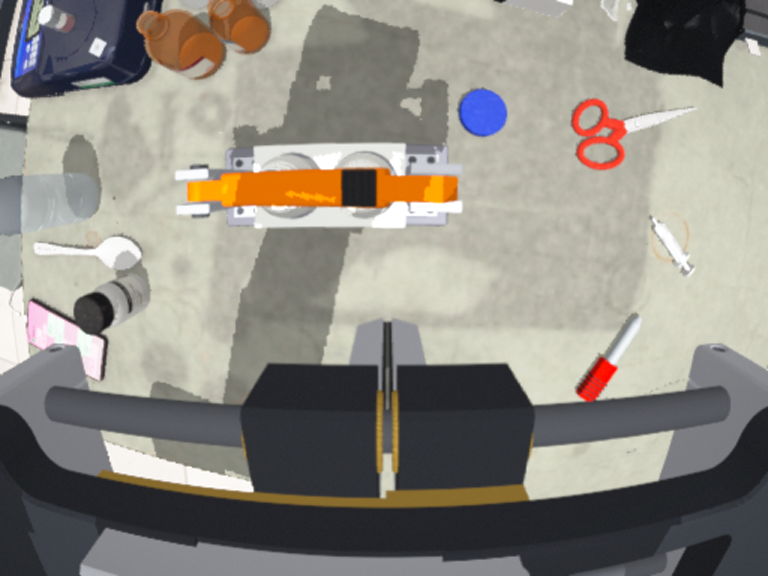

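```bash
cat > fit.py <<'E'
from h import *
from scipy.optimize import least_squares
t=pickle.load(open('top0.pkl','rb'));s=pickle.load(open('scene0.pkl','rb'));w=pickle.load(open('wrist1.pkl','rb'))
zt=lambda a,b:np.array((190+(a+.5)/4-.5,140+(b+.5)/4-.5))
zs=lambda a,b:np.array((190+(a+.5)/4.5-.5,120+(b+.5)/4.5-.5))
zw=lambda a,b:np.array(((a+.5)/1.5-.5,(b+.5)/1.5-.5))
L={}
obs=[(t,zt(62,238),(-.045,.222,0)),(t,zt(360,190),(-.045,-.03,0)),(t,zt(327,118),(-.014,0,.167)),(t,zt(65,163),(-.014,.192,.167)),(t,zt(60,127),(.014,.192,.167)),
(s,zs(180,522),(-.045,.222,0)),(s,zs(308,305),(-.045,-.03,0)),(s,zs(70,490),(.045,.222,0)),(s,zs(262,152),(-.014,0,.167)),(s,zs(148,312),(-.014,.192,.167)),(s,zs(106,300),(.014,.192,.167)),
(w,zw(228,226),(-.045,.222,0)),(w,zw(445,223),(-.045,-.03,0)),(w,zw(228,150),(.045,.222,0)),(w,zw(446,146),(.045,-.03,0)),(w,zw(193,210),(-.014,.192,.167)),(w,zw(193,174),(.014,.192,.167)),(w,zw(462,207),(-.014,-.019,.167)),(w,zw(462,170),(.014,-.019,.167))]
padobs=[(t,zt(244,97)),(s,zs(208,136)),(w,zw(359,187))]
def loc(p,l):
    c,sn=np.cos(p[2]),np.sin(p[2]);return np.array([p[0]+c*l[0]-sn*l[1],p[1]+sn*l[0]+c*l[1],l[2]])
def res(p,full=False):
    r=[proj(d,loc(p,l),d is w)-uv for d,uv,l in obs]
    th=p[3]
    P=loc(p,(0,.192-.152*np.cos(th)+.010*np.sin(th),.148+.152*np.sin(th)+.010*np.cos(th)))
    r+=[proj(d,P,d is w)-uv for d,uv in padobs]
    if full: return np.array(r),P
    return np.ravel(r)
if __name__=='__main__':
    m=least_squares(res,[.667,-.069,.145,.4],loss='soft_l1');print(m.x)
    r,P=res(m.x,True);print(np.round(r,1).tolist());print(P)
    for n,p,z in [('tip',(636,317),.008),('front',(611,361),.010),('back',(587,394),.012),('c',(597,380),.016)]:
        print(n,atz(w,zw(*p),z,True).round(4))
E
python3 fit.py
```

```text
[ 0.66629786 -0.06725722  0.15197023  0.383748  ]
[[0.1, 1.5], [2.0, -0.1], [-0.2, -0.2], [0.4, 0.2], [0.1, -0.1], [0.2, 1.6], [0.9, 0.5], [-0.9, 1.0], [-0.9, -0.2], [-0.9, 0.4], [-0.2, 0.7], [0.7, -0.1], [1.2, 1.3], [-0.6, -0.7], [1.5, -0.6], [-1.1, -0.3], [-1.9, 0.2], [0.1, -0.1], [0.6, -0.4], [0.6, 0.3], [-0.1, -0.3], [-0.1, 0.7]]
[ 0.65800202 -0.01308953  0.21418125]
tip [ 0.5575 -0.3718  0.008 ]
front [ 0.4947 -0.3519  0.01  ]
back [ 0.4457 -0.3303  0.012 ]
c [ 0.4686 -0.3359  0.016 ]
```

jog_arm:
  series:
    - {"x": -0.005,"y": -0.016,"z": 0.015,"rx": 0,"ry": 0,"rz": 0}
    - {"x": -0.005,"y": -0.016,"z": 0.018,"rx": 0,"ry": 0,"rz": 0}
    - {"x": -0.005,"y": -0.016,"z": 0.02,"rx": 0,"ry": 0,"rz": 0}
    - {"x": -0.005,"y": -0.016,"z": 0.02,"rx": 0,"ry": 0,"rz": 0}
    - {"x": 0,"y": 0,"z": 0.01,"rx": 0,"ry": 0,"rz": 0}
    - {"x": 0,"y": 0,"z": 0,"rx": 0,"ry": 0,"rz": 0}

```text
time: 3.52
tool_pos: [0.6593, -0.0226, 0.2367]
ee_rot: [-3.136, -0.005, -1.428]
wrist_force: [0.1, 0.6, 0.3]
width: 0.0004
```

jog_arm:
  series:
    - {"x": -0.007,"y": 0.001,"z": 0.006,"rx": 0,"ry": 0,"rz": 0}
    - {"x": 0,"y": 0,"z": 0.008,"rx": 0,"ry": 0,"rz": 0}
    - {"x": 0.001,"y": 0,"z": 0.009,"rx": 0,"ry": 0,"rz": 0}
    - {"x": 0.002,"y": 0,"z": 0.009,"rx": 0,"ry": 0,"rz": 0}
    - {"x": 0.002,"y": 0,"z": 0.009,"rx": 0,"ry": 0,"rz": 0}
    - {"x": 0.002,"y": 0,"z": 0.009,"rx": 0,"ry": 0,"rz": 0}
    - {"x": 0.002,"y": 0,"z": 0.009,"rx": 0,"ry": 0,"rz": 0}

```text
time: 4.1
tool_pos: [0.6582, -0.0294, 0.1817]
ee_rot: [-3.125, -0.01, -1.432]
wrist_force: [0.0, 1.0, 0.2]
width: 0.0004
```

```bash
python3 - <<'E'
from h import *
d=cams.snapshot('wrist'); save(d,'wrist2'); 
s=cams.snapshot('scene'); cv2.imwrite('pics/sc2.png',cv2.resize(s['img'][100:250,180:340,::-1],None,fx=4.5,fy=4,interpolation=cv2.INTER_CUBIC))
o=robot.get_obs();print(o['time'],o['tool_pos'],o['ee_rot'],o['wrist_force'])
E
```

```text
4.2 [ 0.65725255 -0.02953102  0.17938757] [-3.1293943  -0.00874995 -1.43264284] [-0.01740322  0.32154925  0.16266318]
```

View pics/wrist2.png

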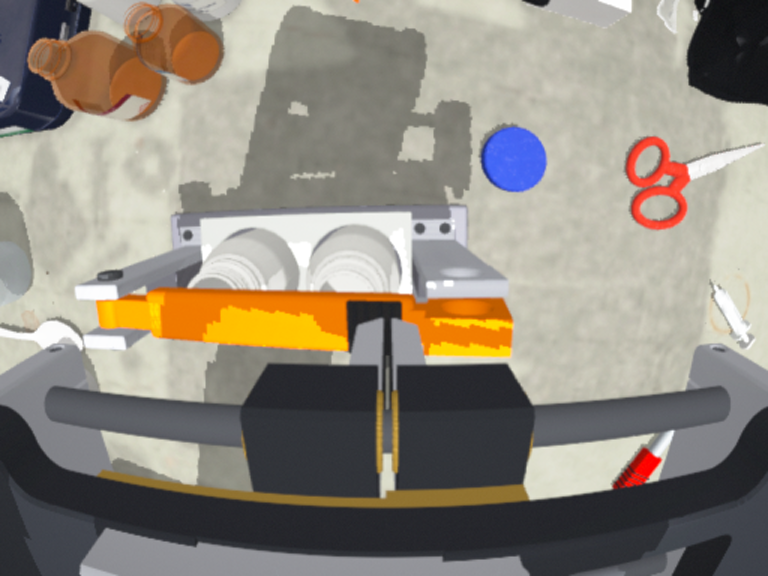

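View pics/sc2.png

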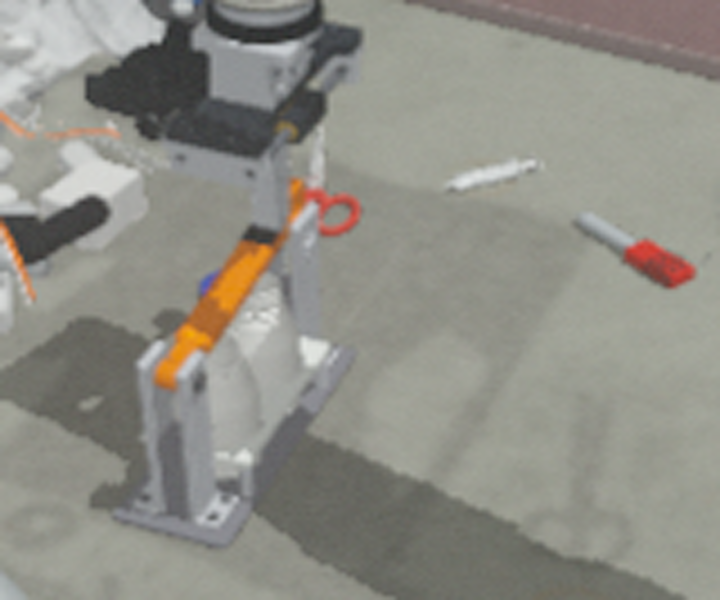

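jog_arm:
  series:
    - {"x": 0.001,"y": -0.003,"z": 0.006,"rx": 0,"ry": 0,"rz": 0}
    - {"x": 0.001,"y": -0.001,"z": 0.006,"rx": 0,"ry": 0,"rz": 0}
    - {"x": 0.001,"y": -0.001,"z": 0.005,"rx": 0,"ry": 0,"rz": 0}
    - {"x": 0,"y": 0,"z": 0.004,"rx": 0,"ry": 0,"rz": 0}
    - {"x": 0,"y": 0,"z": 0.003,"rx": 0,"ry": 0,"rz": 0}

```text
time: 4.62
tool_pos: [0.6641, -0.0323, 0.1579]
ee_rot: [-3.126, -0.01, -1.433]
wrist_force: [-7.0, 0.5, 20.1]
width: 0.0005
```

jog_arm:
  series:
    - {"x": 0,"y": 0,"z": 0.002,"rx": 0,"ry": 0,"rz": 0}
    - {"x": 0,"y": 0,"z": 0.001,"rx": 0,"ry": 0,"rz": 0}

```text
time: 4.78
tool_pos: [0.6646, -0.0324, 0.1585]
ee_rot: [-3.123, -0.011, -1.432]
wrist_force: [-0.6, -0.6, -0.1]
width: 0.0004
```

jog_arm:
  series:
    - {"x": 0,"y": 0,"z": 0.004,"rx": 0,"ry": 0,"rz": 0}
    - {"x": 0,"y": 0,"z": 0.004,"rx": 0,"ry": 0,"rz": 0}
    - {"x": 0,"y": 0,"z": 0.003,"rx": 0,"ry": 0,"rz": 0}

```text
time: 5.03
tool_pos: [0.6649, -0.0324, 0.1582]
ee_rot: [-3.116, -0.014, -1.432]
wrist_force: [-3.6, 0.5, 8.6]
width: 0.0002
```

jog_arm:
  series:
    - {"x": 0,"y": 0,"z": -0.02,"rx": 0,"ry": 0,"rz": 0}
    - {"x": 0,"y": 0.01,"z": -0.03,"rx": -0.7,"ry": 0.7,"rz": 0}
    - {"x": 0.01,"y": 0.02,"z": -0.03,"rx": -0.7,"ry": 0,"rz": 0}
    - {"x": 0.02,"y": 0.025,"z": -0.02,"rx": 0,"ry": 0,"rz": 0}
    - {"x": 0.02,"y": 0.02,"z": 0,"rx": 0,"ry": 0,"rz": 0}
    - {"x": 0,"y": 0,"z": 0,"rx": 0,"ry": 0,"rz": 0}
  claw: 0.6

```text
time: 5.53
tool_pos: [0.5943, -0.0905, 0.2584]
ee_rot: [3.138, -0.026, -1.427]
wrist_force: [0.1, 0.2, -0.3]
width: 0.0369
```

```bash
python3 - <<'E'
from h import *
d=cams.snapshot('wrist'); save(d,'wrist3'); pickle.dump(d,open('wrist3.pkl','wb'))
cv2.imwrite('pics/w3z.png',cv2.resize(d['img'][60:220,90:320,::-1],None,fx=3.4,fy=3.4,interpolation=cv2.INTER_CUBIC))
o=robot.get_obs();print(o['time'],o['tool_pos'],o['ee_rot'],o['wrist_force'],d['origin'],d['attitude'])
E
```

```text
5.5833 [ 0.59549981 -0.08885557  0.25867643] [ 3.13976878 -0.02482238 -1.42583078] [0.71035277 0.00533737 0.04423293] [ 0.66031529 -0.07705198  0.43677418] [ 2.89957064 -0.02549949 -1.42719041]
```

View pics/wrist3.png

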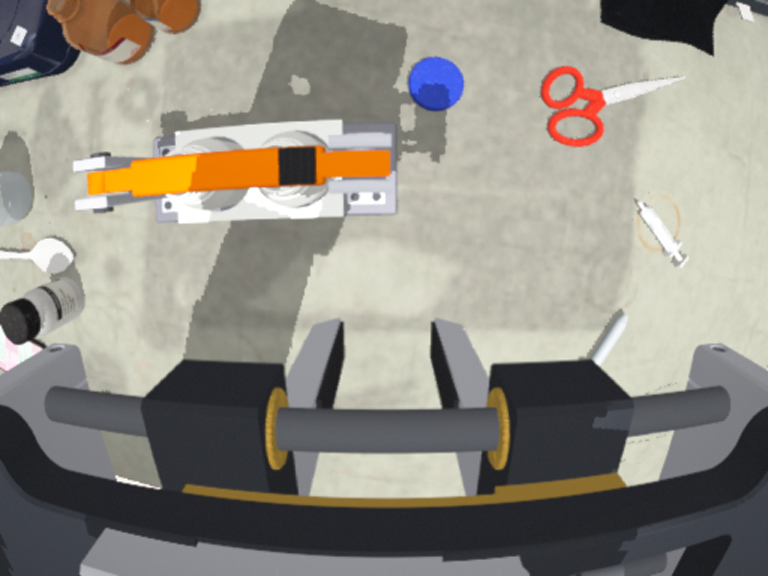

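View pics/w3z.png

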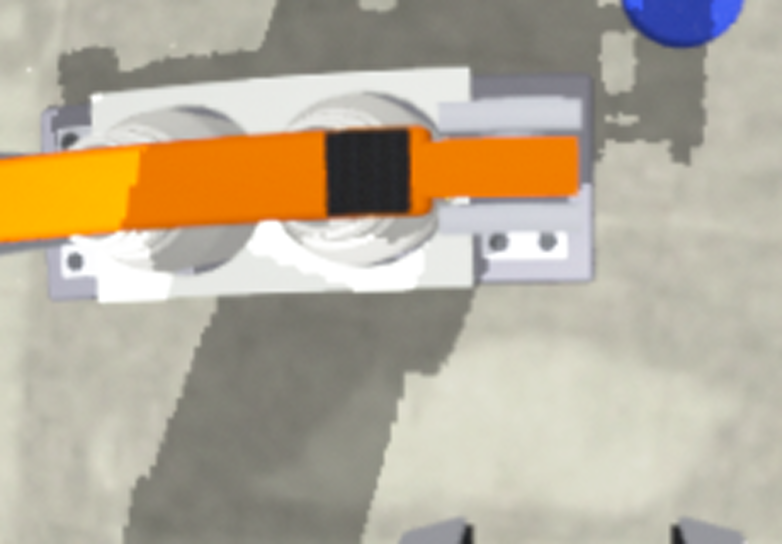

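```bash
python3 - <<'E'
from h import *
d=pickle.load(open('wrist3.pkl','rb'))
z3=lambda a,b:np.array((90+(a+.5)/3.4-.5,60+(b+.5)/3.4-.5))
f=lambda a,b,z:atz(d,z3(a,b),z,True)
p=np.mean([f(327,132,.158),f(410,128,.158),f(327,217,.158),f(410,213,.158)],0);print('pad',p)
fr=f(582,218,.167); rr=f(581,111,.167); fl=f(440,220,.167); rl=f(438,114,.167)
print(fr,rr,fl,rl,'center',np.mean([fr,rr,fl,rl],0), 'gap',np.linalg.norm(fr-rr),'len',np.linalg.norm(fr-fl))
t1=f(579,138,.166);t2=f(579,196,.166);print('tongue',t1,t2,np.linalg.norm(t1-t2))
for y in [.145,.152]:
  print(y,p[:2]-.040*np.array([-np.sin(y),np.cos(y)]), (t1+t2)[:2]/2+.018*np.array([-np.sin(y),np.cos(y)]))
print('yaw', np.arctan2(-(fl-fr)[0],(fl-fr)[1]),np.arctan2(-(rl-rr)[0],(rl-rr)[1]))
E
sed -i 's/^LOCK=.*/LOCK=(.6665,-.0675)/; s/^YAW=.*/YAW=.150/' h.py
python3 - <<'E'
from h import *
import sys; sys.path.insert(0,'.')
plan([.462,-.337,.10],-.373-np.pi/2,12)
E
```

```text
pad [ 0.66041615 -0.02757834  0.158     ]
[ 0.65556575 -0.08739464  0.167     ] [ 0.68385487 -0.0830204   0.167     ] [ 0.64998892 -0.05009676  0.167     ] [ 0.67807544 -0.04572902  0.167     ] center [ 0.66687125 -0.0665602   0.167     ] gap 0.028625307605139864 len 0.03771250177991165
tongue [ 0.67666801 -0.08356189  0.166     ] [ 0.6612692  -0.08579542  0.166     ] 0.01555995071997121
0.145 [ 0.66619585 -0.06715858] [ 0.66636774 -0.06686755]
0.152 [ 0.66647277 -0.06711715] [ 0.66624313 -0.06688619]
yaw 0.14842173048119464 0.15375697323775195
n 12 per-row mm 26.9 deg 2.48
{'x': 0.0185, 'y': 0.014, 'z': 0.0137, 'rx': -0.02, 'ry': -0.12, 'rz': 2.47}
{'x': 0.0191, 'y': 0.0132, 'z': 0.0137, 'rx': -0.02, 'ry': -0.12, 'rz': 2.47}
{'x': 0.0197, 'y': 0.0123, 'z': 0.0136, 'rx': -0.02, 'ry': -0.12, 'rz': 2.47}
{'x': 0.0203, 'y': 0.0114, 'z': 0.0136, 'rx': -0.02, 'ry': -0.12, 'rz': 2.47}
{'x': 0.0208, 'y': 0.0106, 'z': 0.0136, 'rx': -0.02, 'ry': -0.12, 'rz': 2.47}
{'x': 0.0212, 'y': 0.0096, 'z': 0.0135, 'rx': -0.02, 'ry': -0.12, 'rz': 2.47}
{'x': 0.0216, 'y': 0.0087, 'z': 0.0135, 'rx': -0.02, 'ry': -0.12, 'rz': 2.47}
{'x': 0.022, 'y': 0.0078, 'z': 0.0134, 'rx': -0.02, 'ry': -0.12, 'rz': 2.47}
{'x': 0.0224, 'y': 0.0068, 'z': 0.0134, 'rx': -0.02, 'ry': -0.12, 'rz': 2.47}
{'x': 0.0227, 'y': 0.0058, 'z': 0.0134, 'rx': -0.02, 'ry': -0.12, 'rz': 2.47}
{'x': 0.0229, 'y': 0.0048, 'z': 0.0133, 'rx': -0.02, 'ry': -0.12, 'rz': 2.47}
{'x': 0.0231, 'y': 0.0038, 'z': 0.0133, 'rx': -0.02, 'ry': -0.12, 'rz': 2.47}
```

jog_arm:
  series:
    - {"x": 0.019,"y": 0.014,"z": 0.011,"rx": 0,"ry": -0.1,"rz": 2.5}
    - {"x": 0.019,"y": 0.013,"z": 0.011,"rx": 0,"ry": -0.1,"rz": 2.5}
    - {"x": 0.02,"y": 0.012,"z": 0.011,"rx": 0,"ry": -0.1,"rz": 2.5}
    - {"x": 0.02,"y": 0.011,"z": 0.011,"rx": 0,"ry": -0.1,"rz": 2.5}
    - {"x": 0.021,"y": 0.011,"z": 0.011,"rx": 0,"ry": -0.1,"rz": 2.5}
    - {"x": 0.021,"y": 0.01,"z": 0.011,"rx": 0,"ry": -0.1,"rz": 2.5}
    - {"x": 0.022,"y": 0.009,"z": 0.011,"rx": 0,"ry": -0.1,"rz": 2.5}
    - {"x": 0.022,"y": 0.008,"z": 0.011,"rx": 0,"ry": -0.1,"rz": 2.5}
    - {"x": 0.022,"y": 0.007,"z": 0.011,"rx": 0,"ry": -0.1,"rz": 2.5}
    - {"x": 0.023,"y": 0.006,"z": 0.011,"rx": 0,"ry": -0.1,"rz": 2.5}
    - {"x": 0.023,"y": 0.005,"z": 0.011,"rx": 0,"ry": -0.1,"rz": 2.4}
    - {"x": 0,"y": 0,"z": 0,"rx": 0,"ry": 0,"rz": 0}

```text
time: 6.58
tool_pos: [0.4737, -0.3135, 0.1192]
ee_rot: [3.139, 0.01, -1.914]
wrist_force: [0.2, 0.4, -0.3]
width: 0.0565
```

```bash
python3 - <<'E'
from h import *
d=cams.snapshot('wrist'); save(d,'wrist4'); pickle.dump(d,open('wrist4.pkl','wb'))
o=robot.get_obs();print(o['time'],o['tool_pos'],o['ee_rot'],o['width'])
E
```

```text
6.6333 [ 0.47495301 -0.31199628  0.1199893 ] [ 3.13987741  0.01199933 -1.91174418] 0.056496556660176146
```

View pics/wrist4.png

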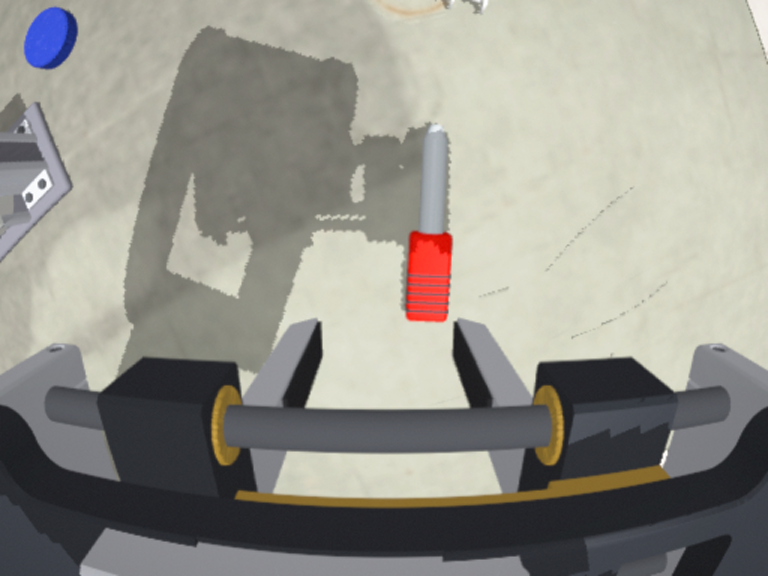

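```bash
python3 - <<'E'
from h import *
d=pickle.load(open('wrist4.pkl','rb'))
zw=lambda a,b:np.array(((a+.5)/1.5-.5,(b+.5)/1.5-.5))
f=lambda a,b,z:atz(d,zw(a,b),z,True)
tip=f(435,125,.008); sf=(f(412,235,.016)+f(450,236,.016))/2; bk=(f(407,314,.016)+f(447,315,.016))/2
print(tip,sf,bk,np.linalg.norm(sf-bk),np.linalg.norm((tip-sf)[:2]))
v=(tip-bk)[:2]; yaw=np.arctan2(v[1],v[0]); v/=np.linalg.norm(v); c=(sf+bk)[:2]/2
print('yaw',yaw,'center',c,'from tip',tip[:2]-.1*v)
v2=(sf-bk);print(np.arctan2(v2[1],v2[0]))
plan([*c,.06],yaw-np.pi/2,5)
E
```

```text
[ 0.55868673 -0.376737    0.008     ] [ 0.49245574 -0.3502486   0.016     ] [ 0.44329944 -0.33109148  0.016     ] 0.05275733935415218 0.07133147427701014
yaw -0.37669482313515523 center [ 0.46787759 -0.34067004] from tip [ 0.46569818 -0.33995209]
-0.3716116994205555
n 5 per-row mm 13.4 deg 0.43
{'x': 0.006, 'y': -0.0006, 'z': 0.0119, 'rx': 0.02, 'ry': 0.14, 'rz': 0.41}
{'x': 0.006, 'y': -0.0006, 'z': 0.0119, 'rx': 0.02, 'ry': 0.14, 'rz': 0.41}
{'x': 0.006, 'y': -0.0007, 'z': 0.012, 'rx': 0.02, 'ry': 0.14, 'rz': 0.41}
{'x': 0.0059, 'y': -0.0007, 'z': 0.012, 'rx': 0.02, 'ry': 0.14, 'rz': 0.41}
{'x': 0.0059, 'y': -0.0008, 'z': 0.012, 'rx': 0.02, 'ry': 0.14, 'rz': 0.41}
```

jog_arm:
  series:
    - {"x": 0.008,"y": 0,"z": 0.014,"rx": 0,"ry": 0.2,"rz": 0.5}
    - {"x": 0.008,"y": 0,"z": 0.014,"rx": 0,"ry": 0.2,"rz": 0.5}
    - {"x": 0.008,"y": 0,"z": 0.014,"rx": 0,"ry": 0.2,"rz": 0.5}
    - {"x": 0.006,"y": 0,"z": 0.014,"rx": 0,"ry": 0.1,"rz": 0.5}
    - {"x": 0,"y": 0,"z": 0.01,"rx": 0,"ry": 0,"rz": 0}
    - {"x": 0,"y": 0,"z": 0,"rx": 0,"ry": 0,"rz": 0}

```text
time: 7.13
tool_pos: [0.4726, -0.3347, 0.0511]
ee_rot: [-3.138, 0.005, -1.938]
wrist_force: [0.4, 0.3, -0.5]
width: 0.0564
```

```bash
python3 - <<'E'
from h import *
o=robot.get_obs();print(o['time'],o['tool_pos'],o['ee_rot'],o['width'])
plan([.465,-.3395,.004],-1.946,6)
E
```

```text
7.1333 [ 0.47255196 -0.33467058  0.05111309] [-3.13814298  0.00484299 -1.93757537] 0.05638268524532453
n 6 per-row mm 8.0 deg 0.1
{'x': 0.0012, 'y': 0.0009, 'z': 0.0078, 'rx': -0.03, 'ry': 0.05, 'rz': 0.08}
{'x': 0.0012, 'y': 0.0009, 'z': 0.0078, 'rx': -0.03, 'ry': 0.05, 'rz': 0.08}
{'x': 0.0012, 'y': 0.0009, 'z': 0.0078, 'rx': -0.03, 'ry': 0.05, 'rz': 0.08}
{'x': 0.0012, 'y': 0.0009, 'z': 0.0078, 'rx': -0.03, 'ry': 0.05, 'rz': 0.08}
{'x': 0.0012, 'y': 0.0009, 'z': 0.0078, 'rx': -0.03, 'ry': 0.05, 'rz': 0.08}
{'x': 0.0012, 'y': 0.0009, 'z': 0.0079, 'rx': -0.03, 'ry': 0.05, 'rz': 0.08}
```

jog_arm:
  series:
    - {"x": 0.002,"y": 0.002,"z": 0.009,"rx": 0,"ry": 0,"rz": 0.1}
    - {"x": 0.002,"y": 0.001,"z": 0.009,"rx": 0,"ry": 0,"rz": 0.1}
    - {"x": 0.001,"y": 0.001,"z": 0.009,"rx": 0,"ry": 0,"rz": 0.1}
    - {"x": 0.001,"y": 0.001,"z": 0.009,"rx": 0,"ry": 0,"rz": 0.1}
    - {"x": 0.001,"y": 0.001,"z": 0.006,"rx": 0,"ry": 0,"rz": 0}
    - {"x": 0,"y": 0,"z": 0.002,"rx": 0,"ry": 0,"rz": 0}
    - {"x": 0,"y": 0,"z": 0,"rx": 0,"ry": 0,"rz": 0}

```text
time: 7.72
tool_pos: [0.4673, -0.3368, 0.0045]
ee_rot: [-3.135, 0.006, -1.94]
wrist_force: [-1.0, 0.3, -0.3]
width: 0.0565
```

jog_arm:
  series:
    - {"x": 0.003,"y": 0.001,"z": 0.001,"rx": -0.3,"ry": 0.3,"rz": 0.3}
    - {"x": 0.0,"y": 0,"z": 0.0005,"rx": 0,"ry": 0,"rz": 0}

```text
time: 7.88
tool_pos: [0.4651, -0.3397, 0.0031]
ee_rot: [-3.14, -0.0, -1.946]
wrist_force: [0.9, -0.6, -0.3]
width: 0.0565
```

jog_arm:
  series:
    - {"x": 0,"y": 0,"z": 0,"rx": 0,"ry": 0,"rz": 0}
    - {"x": 0,"y": 0,"z": 0,"rx": 0,"ry": 0,"rz": 0}
    - {"x": 0,"y": 0,"z": 0,"rx": 0,"ry": 0,"rz": 0}
    - {"x": 0,"y": 0,"z": 0,"rx": 0,"ry": 0,"rz": 0}
    - {"x": 0,"y": 0,"z": 0,"rx": 0,"ry": 0,"rz": 0}
    - {"x": 0,"y": 0,"z": 0,"rx": 0,"ry": 0,"rz": 0}
  claw: 0.0

```text
time: 8.38
tool_pos: [0.4662, -0.3408, 0.0049]
ee_rot: [-3.137, -0.001, -1.946]
wrist_force: [0.6, 0.0, -1.0]
width: 0.0283
```

jog_arm:
  series:
    - {"x": 0,"y": 0,"z": -0.01,"rx": 0,"ry": 0,"rz": 0}
    - {"x": 0,"y": 0,"z": -0.02,"rx": 0,"ry": 0,"rz": 0}
    - {"x": 0,"y": 0,"z": -0.025,"rx": 0,"ry": 0,"rz": 0}
    - {"x": 0,"y": 0,"z": -0.03,"rx": 0,"ry": 0,"rz": 0}
    - {"x": 0,"y": 0,"z": -0.03,"rx": 0,"ry": 0,"rz": 0}
    - {"x": 0,"y": 0,"z": -0.02,"rx": 0,"ry": 0,"rz": 0}
    - {"x": 0,"y": 0,"z": 0,"rx": 0,"ry": 0,"rz": 0}

```text
time: 8.97
tool_pos: [0.4636, -0.3384, 0.1457]
ee_rot: [3.139, 0.001, -1.946]
wrist_force: [0.9, -0.1, 0.6]
width: 0.0279
```

```bash
sed -i 's/^LOCK=.*/LOCK=(.6664,-.067)/; s/^YAW=.*/YAW=.151/' h.py; python3 - <<'E'
from h import *
d=cams.snapshot('wrist'); save(d,'wrist5'); pickle.dump(d,open('wrist5.pkl','wb'))
o=robot.get_obs();print(o['time'],o['tool_pos'],o['ee_rot'],o['width'],o['wrist_force'])
plan(C(-.150,0,.146),.151-np.pi/2,12)
E
```

```text
9.0167 [ 0.46314963 -0.33805516  0.14391174] [ 3.13726019e+00  1.80711832e-03 -1.94612762e+00] 0.027925439924218497 [ 1.40379449 -0.15319447 -0.03767773]
n 12 per-row mm 21.2 deg 2.51
{'x': -0.0209, 'y': 0.0033, 'z': -0.0001, 'rx': 0.02, 'ry': 0.01, 'rz': -2.51}
{'x': -0.0211, 'y': 0.0024, 'z': -0.0001, 'rx': 0.02, 'ry': 0.01, 'rz': -2.51}
{'x': -0.0212, 'y': 0.0015, 'z': -0.0001, 'rx': 0.02, 'ry': 0.01, 'rz': -2.51}
{'x': -0.0212, 'y': 0.0006, 'z': -0.0001, 'rx': 0.02, 'ry': 0.01, 'rz': -2.51}
{'x': -0.0212, 'y': -0.0004, 'z': -0.0001, 'rx': 0.02, 'ry': 0.01, 'rz': -2.51}
{'x': -0.0212, 'y': -0.0013, 'z': -0.0001, 'rx': 0.02, 'ry': 0.01, 'rz': -2.51}
{'x': -0.0211, 'y': -0.0022, 'z': -0.0002, 'rx': 0.02, 'ry': 0.01, 'rz': -2.51}
{'x': -0.021, 'y': -0.0032, 'z': -0.0002, 'rx': 0.02, 'ry': 0.01, 'rz': -2.51}
{'x': -0.0208, 'y': -0.0041, 'z': -0.0002, 'rx': 0.02, 'ry': 0.01, 'rz': -2.51}
{'x': -0.0206, 'y': -0.005, 'z': -0.0002, 'rx': 0.02, 'ry': 0.01, 'rz': -2.51}
{'x': -0.0204, 'y': -0.0059, 'z': -0.0002, 'rx': 0.02, 'ry': 0.01, 'rz': -2.51}
{'x': -0.0201, 'y': -0.0068, 'z': -0.0002, 'rx': 0.02, 'ry': 0.01, 'rz': -2.51}
```

View pics/wrist5.png

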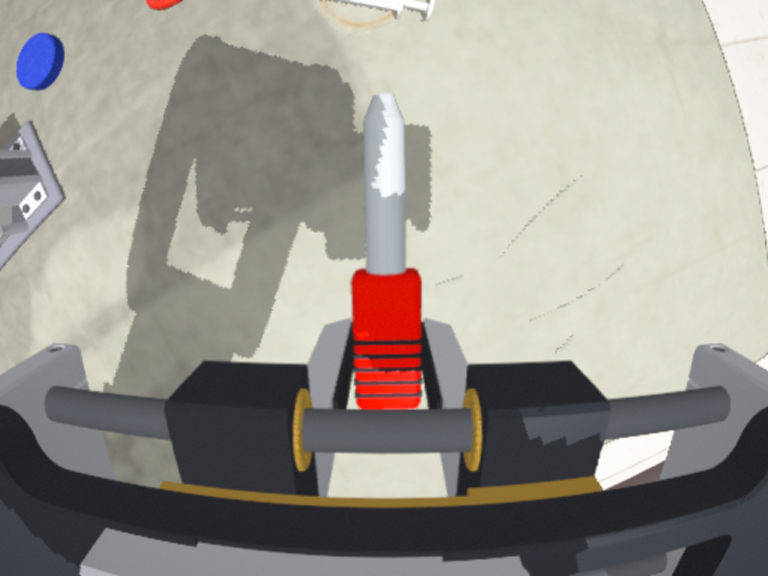

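```bash
cat >> h.py <<'E'
def toolpt(o,P):  # tool->world
    return np.array(o['tool_pos'])+R.from_euler('xyz',o['ee_rot']).apply(P)
def pinfit(d,o,tip,sh):
    """fit in tool frame: shoulder (x,y,-h), dir; for several h"""
    from scipy.optimize import least_squares
    for h in (.002,.004,.006):
        def pts(p):
            S=np.array([p[0],p[1],-h]); dr=np.array([np.sin(p[3]),-np.cos(p[2]),-np.sin(p[2])]); return S,S+.07*dr
        f=lambda p:np.r_[proj(d,toolpt(o,pts(p)[0]),True)-sh,proj(d,toolpt(o,pts(p)[1]),True)-tip]
        m=least_squares(f,[0,-.03,0,0],x_scale=[.01,.01,.1,.1]); S,T=pts(m.x)
        print('h',h,'sh x,y',m.x[:2].round(4),'pitch up',m.x[2].round(3),'yawx',m.x[3].round(3),'res',np.abs(m.fun).max().round(2),'tip',T.round(4))
E
python3 - <<'E'
from h import *
d=pickle.load(open('wrist5.pkl','rb'));o=robot.get_obs()
zw=lambda a,b:np.array(((a+.5)/1.5-.5,(b+.5)/1.5-.5))
pinfit(d,o,zw(384,97),zw(386,272))
E
```

```text
h 0.002 sh x,y [ 0.001  -0.0292] pitch up 0.117 yawx -0.01 res 0.0 tip [ 0.0003 -0.0987 -0.0102]
h 0.004 sh x,y [ 0.001  -0.0296] pitch up 0.019 yawx -0.011 res 0.0 tip [ 0.0002 -0.0996 -0.0053]
h 0.006 sh x,y [ 0.001  -0.0301] pitch up -0.039 yawx -0.011 res 0.0 tip [ 0.0002 -0.1    -0.0032]
```

jog_arm:
  series:
    - {"x": -0.021,"y": 0.003,"z": 0,"rx": 0,"ry": 0,"rz": -2.5}
    - {"x": -0.021,"y": 0.002,"z": 0,"rx": 0,"ry": 0,"rz": -2.5}
    - {"x": -0.021,"y": 0.001,"z": 0,"rx": 0,"ry": 0,"rz": -2.5}
    - {"x": -0.021,"y": 0.001,"z": 0,"rx": 0,"ry": 0,"rz": -2.5}
    - {"x": -0.021,"y": 0,"z": 0,"rx": 0,"ry": 0,"rz": -2.5}
    - {"x": -0.021,"y": -0.001,"z": 0,"rx": 0,"ry": 0,"rz": -2.5}
    - {"x": -0.021,"y": -0.002,"z": 0,"rx": 0,"ry": 0,"rz": -2.5}
    - {"x": -0.021,"y": -0.003,"z": 0,"rx": 0,"ry": 0,"rz": -2.5}
    - {"x": -0.021,"y": -0.004,"z": 0,"rx": 0,"ry": 0,"rz": -2.5}
    - {"x": -0.021,"y": -0.005,"z": 0,"rx": 0,"ry": 0,"rz": -2.5}
    - {"x": -0.02,"y": -0.006,"z": 0,"rx": 0,"ry": 0,"rz": -2.5}
    - {"x": -0.01,"y": -0.003,"z": 0,"rx": 0,"ry": 0,"rz": -1.5}

```text
time: 10.02
tool_pos: [0.5029, -0.0876, 0.1212]
ee_rot: [3.108, 0.024, -1.423]
wrist_force: [0.3, -0.5, -1.5]
width: 0.0276
```

```bash
python3 - <<'E'
from h import *
o=robot.get_obs();print(o['time'],o['tool_pos'],o['ee_rot'],o['width'],o['wrist_force'])
plan(C(-.145,0,.144),.151-np.pi/2,4)
E
```

```text
10.0167 [ 0.50289793 -0.08763044  0.12120915] [ 3.10756071  0.02359238 -1.42276751] 0.027579807567174465 [ 0.32521175 -0.51006044 -1.53346793]
n 4 per-row mm 7.6 deg 0.59
{'x': 0.0009, 'y': -0.0047, 'z': -0.0059, 'rx': 0.49, 'ry': 0.34, 'rz': -0.04}
{'x': 0.0009, 'y': -0.0048, 'z': -0.0058, 'rx': 0.49, 'ry': 0.34, 'rz': -0.04}
{'x': 0.001, 'y': -0.0048, 'z': -0.0058, 'rx': 0.49, 'ry': 0.34, 'rz': -0.04}
{'x': 0.001, 'y': -0.0049, 'z': -0.0057, 'rx': 0.49, 'ry': 0.34, 'rz': -0.04}
```

jog_arm:
  series:
    - {"x": 0.001,"y": -0.005,"z": -0.008,"rx": 0.6,"ry": 0.4,"rz": 0}
    - {"x": 0.001,"y": -0.005,"z": -0.008,"rx": 0.6,"ry": 0.4,"rz": 0}
    - {"x": 0.001,"y": -0.005,"z": -0.006,"rx": 0.5,"ry": 0.3,"rz": 0}
    - {"x": 0.001,"y": -0.004,"z": -0.005,"rx": 0.5,"ry": 0.3,"rz": 0}
    - {"x": 0,"y": 0,"z": 0,"rx": 0,"ry": 0,"rz": 0}
    - {"x": 0,"y": 0,"z": 0,"rx": 0,"ry": 0,"rz": 0}

```text
time: 10.52
tool_pos: [0.5233, -0.0904, 0.147]
ee_rot: [-3.139, -0.003, -1.424]
wrist_force: [-0.8, 0.8, -0.1]
width: 0.0279
```

```bash
python3 - <<'E'
from h import *
d=cams.snapshot('wrist'); save(d,'wrist6'); pickle.dump(d,open('wrist6.pkl','wb'))
s=cams.snapshot('scene'); cv2.imwrite('pics/sc6.png',cv2.resize(s['img'][100:250,180:340,::-1],None,fx=4.5,fy=4,interpolation=cv2.INTER_CUBIC))
o=robot.get_obs();print(o['time'],o['tool_pos'],o['ee_rot'],o['width'],o['wrist_force'])
plan(C(-.130,0,.1435),.151-np.pi/2,3)
E
```

```text
10.6167 [ 0.52310725 -0.09023039  0.14677322] [-3.13929808e+00 -2.73401388e-03 -1.42388873e+00] 0.027641352664500123 [-0.6031165  -0.2774133  -0.37917034]
n 3 per-row mm 5.2 deg 0.1
{'x': -0.0005, 'y': -0.005, 'z': 0.0011, 'rx': -0.04, 'ry': -0.05, 'rz': -0.08}
{'x': -0.0005, 'y': -0.005, 'z': 0.0011, 'rx': -0.04, 'ry': -0.05, 'rz': -0.08}
{'x': -0.0005, 'y': -0.0051, 'z': 0.0011, 'rx': -0.04, 'ry': -0.05, 'rz': -0.08}
```

View pics/wrist6.png

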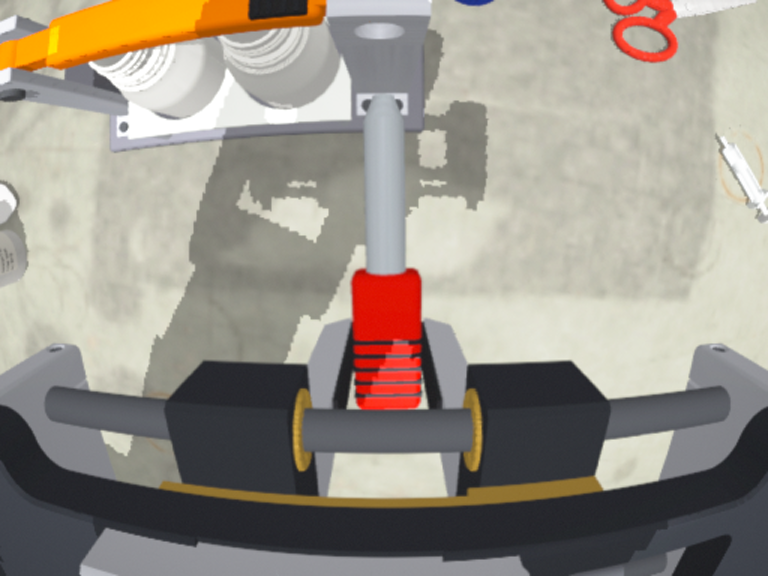

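View pics/sc6.png

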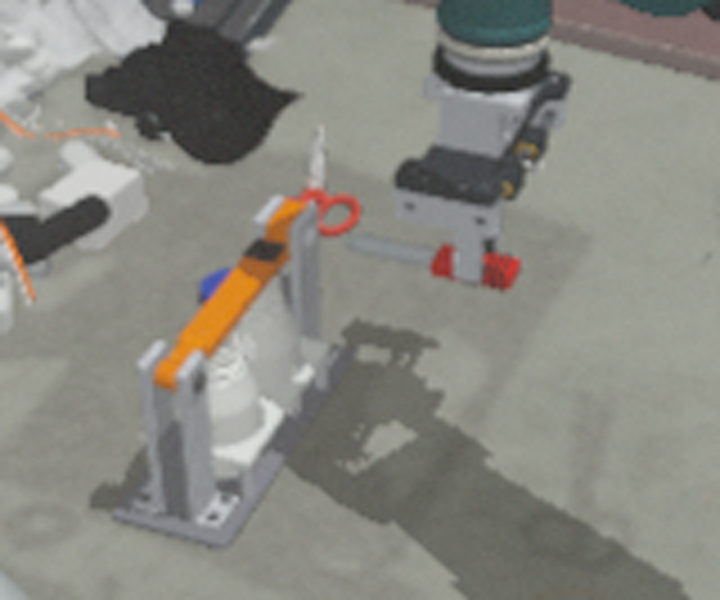

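```bash
python3 - <<'E'
from h import *
d=pickle.load(open('wrist6.pkl','rb'));o=robot.get_obs()
zw=lambda a,b:np.array(((a+.5)/1.5-.5,(b+.5)/1.5-.5))
for h,c in [('hole',C(-.018,0,.148)),('hL',C(-.018,.0105,.148)),('hR',C(-.018,-.0105,.148)),('cornerTL',C(-.018,.019,.167)),('cornerTR',C(-.018,-.019,.167)),('hb',C(-.018,0,.1375)),('ht',C(-.018,0,.1585))]:
    print(h,(proj(d,c,True)*1.5).round(0))
pinfit(d,o,zw(384,97),zw(386,272))
im=d['img'][0:100,190:340,::-1];cv2.imwrite('pics/w6z.png',cv2.resize(im,None,fx=5,fy=5,interpolation=cv2.INTER_CUBIC))
E
```

```text
hole [380.  31.]
hL [354.  32.]
hR [406.  31.]
cornerTL [326.  17.]
cornerTR [432.  16.]
hb [380.  39.]
ht [379.  23.]
h 0.002 sh x,y [ 0.0004 -0.0286] pitch up 0.029 yawx -0.01 res 0.0 tip [-0.0003 -0.0986 -0.004 ]
h 0.004 sh x,y [ 0.0004 -0.0291] pitch up -0.032 yawx -0.011 res 0.0 tip [-0.0003 -0.099  -0.0017]
h 0.006 sh x,y [ 0.0004 -0.0295] pitch up -0.08 yawx -0.011 res 0.0 tip [-0.0003 -0.0993 -0.0004]
```

View pics/w6z.png

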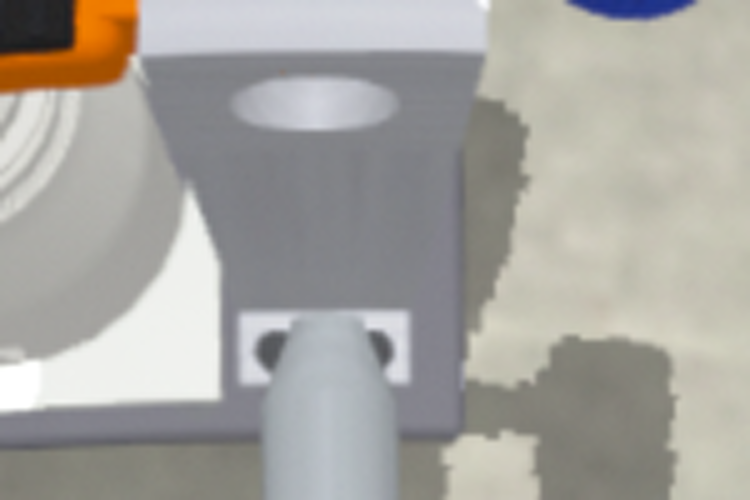

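jog_arm:
  series:
    - {"x": -0.001,"y": -0.004,"z": 0.002,"rx": 0,"ry": 0,"rz": -0.2}
    - {"x": 0,"y": -0.006,"z": 0.001,"rx": 0,"ry": 0,"rz": 0}
    - {"x": 0,"y": -0.006,"z": 0,"rx": 0,"ry": 0,"rz": 0}
    - {"x": 0,"y": 0,"z": 0,"rx": 0,"ry": 0,"rz": 0}

```text
time: 10.95
tool_pos: [0.5396, -0.0875, 0.1428]
ee_rot: [-3.14, -0.002, -1.422]
wrist_force: [-1.1, 0.1, 0.1]
width: 0.0278
```

```bash
cat > st.py <<'E'
from h import *
import sys
n=sys.argv[1]
d=cams.snapshot('wrist'); pickle.dump(d,open('w%s.pkl'%n,'wb'))
im=d['img'][0:200,170:350,::-1];cv2.imwrite('pics/w%sz.png'%n,cv2.resize(im,None,fx=3,fy=3,interpolation=cv2.INTER_CUBIC))
o=robot.get_obs();p=np.array(o['tool_pos'])
c,s=np.cos(YAW),np.sin(YAW);e=p[:2]-LOCK
print(o['time'],'local x,y',(c*e[0]+s*e[1]).round(4),(-s*e[0]+c*e[1]).round(4),'z',p[2].round(4),'rot',o['ee_rot'].round(3),'yawerr',(o['ee_rot'][2]-YAW+np.pi/2).round(4),o['width'].round(4),o['wrist_force'].round(1))
E
python3 st.py 7
```

```text
Traceback (most recent call last):
  File "st.py", line 8, in <module>
    print(o['time'],'local x,y',(c*e[0]+s*e[1]).round(4),(-s*e[0]+c*e[1]).round(4),'z',p[2].round(4),'rot',o['ee_rot'].round(3),'yawerr',(o['ee_rot'][2]-YAW+np.pi/2).round(4),o['width'].round(4),o['wrist_force'].round(1))
                                                                                                                                                                               ^^^^^^^^^^^^^^^^
AttributeError: 'float' object has no attribute 'round'
```

View pics/w7z.png

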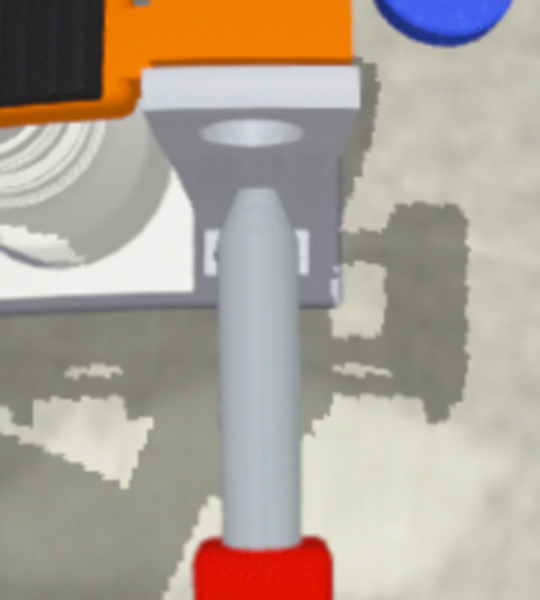

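```bash
sed -i "s/,o\['width'\].round(4)//" st.py; python3 st.py 7b
```

```text
11.05 local x,y -0.1292 -0.0011 z 0.1428 rot [-3.141e+00 -2.000e-03 -1.422e+00] yawerr -0.0023 [ 0.2 -0.6 -0.7]
```

jog_arm:
  series:
    - {"x": -0.002,"y": -0.002,"z": -0.001,"rx": 0,"ry": 0,"rz": -0.2}
    - {"x": 0,"y": -0.005,"z": 0,"rx": 0,"ry": 0,"rz": 0}
    - {"x": 0,"y": -0.005,"z": 0,"rx": 0,"ry": 0,"rz": 0}
    - {"x": 0,"y": -0.002,"z": 0,"rx": 0,"ry": 0,"rz": 0}
    - {"x": 0,"y": 0,"z": 0,"rx": 0,"ry": 0,"rz": 0}

```text
time: 11.47
tool_pos: [0.5536, -0.0826, 0.1437]
ee_rot: [-3.141, -0.002, -1.418]
wrist_force: [-0.2, 0.2, -1.0]
width: 0.0278
```

```bash
python3 st.py 8; python3 - <<'E'
from h import *
s=cams.snapshot('scene'); cv2.imwrite('pics/sc8.png',cv2.resize(s['img'][120:200,210:310,::-1],None,fx=7,fy=7,interpolation=cv2.INTER_CUBIC))
E
```

```text
11.5167 local x,y -0.114 0.0015 z 0.1437 rot [-3.142e+00 -2.000e-03 -1.418e+00] yawerr 0.0019 [-1.2  0.  -1.1]
```

View pics/w8z.png

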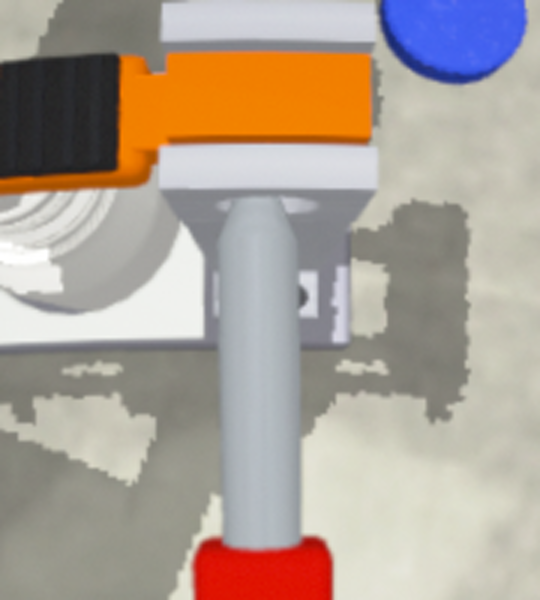

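View pics/sc8.png

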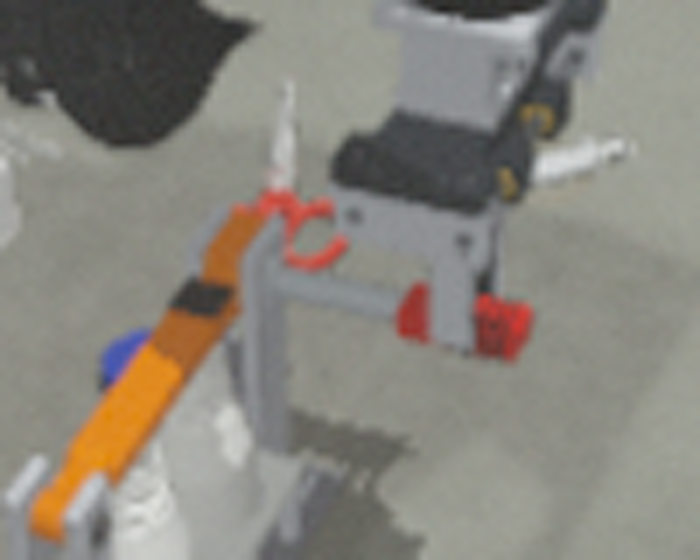

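jog_arm:
  series:
    - {"x": 0.001,"y": -0.002,"z": 0,"rx": 0,"ry": 0,"rz": 0.1}
    - {"x": 0,"y": -0.005,"z": 0,"rx": 0,"ry": 0,"rz": 0}
    - {"x": 0,"y": -0.004,"z": 0,"rx": 0,"ry": 0,"rz": 0}
    - {"x": 0,"y": 0,"z": 0,"rx": 0,"ry": 0,"rz": 0}

```text
time: 11.9
tool_pos: [0.565, -0.0822, 0.1438]
ee_rot: [-3.142, -0.002, -1.42]
wrist_force: [-0.0, -1.3, -0.4]
width: 0.028
```

```bash
python3 st.py 9
```

```text
11.95 local x,y -0.1028 0.0002 z 0.1438 rot [ 3.141e+00 -2.000e-03 -1.420e+00] yawerr -0.0006 [ 0.4 -0.7 -0.5]
```

View pics/w9z.png

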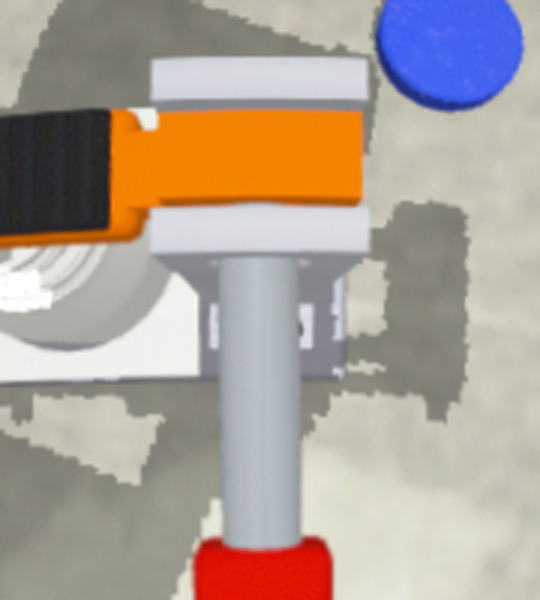

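jog_arm:
  series:
    - {"x": 0,"y": -0.004,"z": 0,"rx": 0,"ry": 0,"rz": 0}
    - {"x": 0,"y": -0.005,"z": 0,"rx": 0,"ry": 0,"rz": 0}
    - {"x": 0,"y": -0.005,"z": 0,"rx": 0,"ry": 0,"rz": 0}

```text
time: 12.2
tool_pos: [0.579, -0.0801, 0.1439]
ee_rot: [3.141, -0.002, -1.421]
wrist_force: [-0.1, -0.5, -0.2]
width: 0.0277
```

```bash
python3 st.py 10
```

```text
12.25 local x,y -0.0875 0.0002 z 0.1439 rot [-3.141e+00 -2.000e-03 -1.421e+00] yawerr -0.0008 [ 2.3 -0.3 -0.4]
```

jog_arm:
  series:
    - {"x": 0,"y": -0.004,"z": 0,"rx": 0,"ry": 0,"rz": 0}
    - {"x": 0,"y": -0.005,"z": 0,"rx": 0,"ry": 0,"rz": 0}
    - {"x": 0,"y": -0.005,"z": 0,"rx": 0,"ry": 0,"rz": 0}
    - {"x": 0,"y": 0,"z": 0,"rx": 0,"ry": 0,"rz": 0}

```text
time: 12.58
tool_pos: [0.5957, -0.0775, 0.1435]
ee_rot: [-3.141, -0.002, -1.42]
wrist_force: [0.0, 0.6, -0.8]
width: 0.0277
```

```bash
python3 st.py 11
```

```text
12.6333 local x,y -0.0718 0.0003 z 0.1436 rot [ 3.141e+00 -2.000e-03 -1.420e+00] yawerr -0.0006 [-0.1 -0.6 -0.5]
```

View pics/w11z.png

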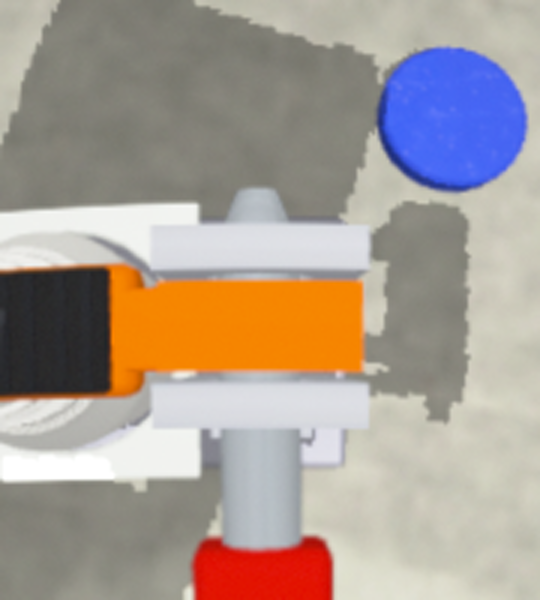

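Through both lugs and the tongue: the tip shows past the rear lug at (257,205) in the zoomed crop. About 24 mm remains.

jog_arm:
  series:
    - {"x": 0,"y": -0.005,"z": 0,"rx": 0,"ry": 0,"rz": 0}
    - {"x": 0,"y": -0.005,"z": 0,"rx": 0,"ry": 0,"rz": 0}
    - {"x": 0,"y": -0.005,"z": 0,"rx": 0,"ry": 0,"rz": 0}
    - {"x": 0,"y": -0.003,"z": 0,"rx": 0,"ry": 0,"rz": 0}
    - {"x": 0,"y": 0,"z": 0,"rx": 0,"ry": 0,"rz": 0}

```text
time: 13.05
tool_pos: [0.6149, -0.0746, 0.1435]
ee_rot: [3.141, -0.002, -1.42]
wrist_force: [0.1, 0.5, -0.9]
width: 0.0273
```

```bash
python3 st.py 12
```

```text
13.1 local x,y -0.0523 0.0003 z 0.1434 rot [ 3.141e+00 -2.000e-03 -1.420e+00] yawerr -0.0007 [-0.8 -1.  -0. ]
```

View pics/w12z.png

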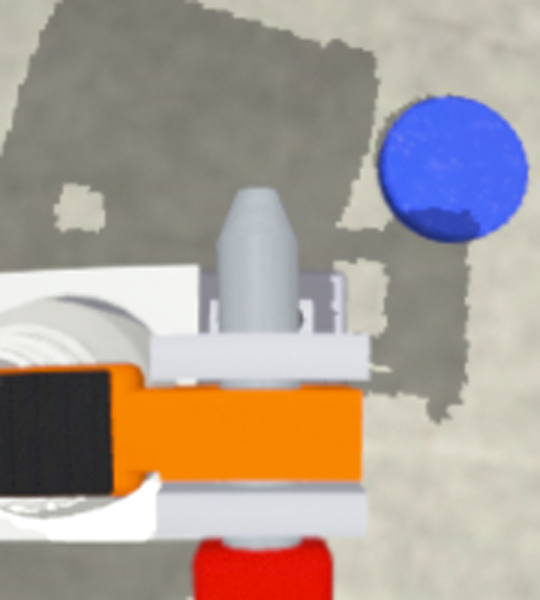

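Gap of a few mm left; push gently until contact.

jog_arm:
  series:
    - {"x": 0,"y": -0.003,"z": 0,"rx": 0,"ry": 0,"rz": 0}
    - {"x": 0,"y": -0.003,"z": 0,"rx": 0,"ry": 0,"rz": 0}

```text
time: 13.27
tool_pos: [0.6198, -0.0737, 0.1434]
ee_rot: [3.139, -0.002, -1.421]
wrist_force: [-7.6, -1.0, 1.1]
width: 0.0277
```

jog_arm:
  series:
    - {"x": 0,"y": -0.002,"z": 0,"rx": 0,"ry": 0,"rz": 0}
    - {"x": 0,"y": 0,"z": 0,"rx": 0,"ry": 0,"rz": 0}

```text
time: 13.43
tool_pos: [0.6195, -0.0738, 0.1432]
ee_rot: [3.132, -0.001, -1.421]
wrist_force: [0.6, -0.2, 0.3]
width: 0.0275
```

```bash
python3 st.py 13
```

```text
13.4833 local x,y -0.0472 0.0004 z 0.1432 rot [ 3.132e+00 -1.000e-03 -1.421e+00] yawerr -0.0015 [-2.3  0.3 -0.1]
```

View pics/w13z.png

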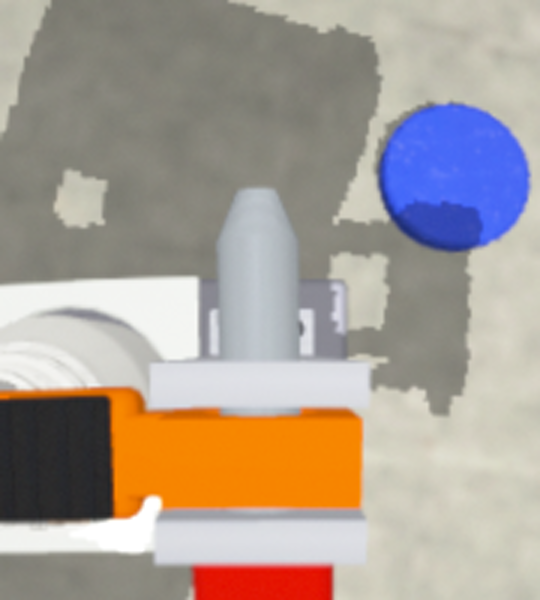

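jog_arm:
  series:
    - {"x": 0,"y": 0,"z": 0.001,"rx": 0.3,"ry": 0,"rz": 0}
    - {"x": 0,"y": 0,"z": 0,"rx": 0,"ry": 0,"rz": 0}
    - {"x": 0,"y": 0,"z": 0,"rx": 0,"ry": 0,"rz": 0}
    - {"x": 0,"y": 0,"z": 0,"rx": 0,"ry": 0,"rz": 0}
    - {"x": 0,"y": 0,"z": 0,"rx": 0,"ry": 0,"rz": 0}
  claw: 0.6

```text
time: 13.9
tool_pos: [0.6216, -0.0737, 0.1431]
ee_rot: [-3.139, -0.002, -1.421]
wrist_force: [0.4, -0.1, 0.1]
width: 0.0554
```

jog_arm:
  series:
    - {"x": 0,"y": 0,"z": -0.01,"rx": 0,"ry": 0,"rz": 0}
    - {"x": 0,"y": 0,"z": -0.02,"rx": 0,"ry": 0,"rz": 0}
    - {"x": 0,"y": 0.005,"z": -0.03,"rx": 0,"ry": 0,"rz": 0}
    - {"x": 0,"y": 0.01,"z": -0.03,"rx": 0,"ry": 0,"rz": 0}
    - {"x": 0,"y": 0.02,"z": -0.02,"rx": 0,"ry": 0,"rz": 0}
    - {"x": 0,"y": 0,"z": 0,"rx": 0,"ry": 0,"rz": 0}

```text
time: 14.4
tool_pos: [0.5855, -0.0783, 0.2582]
ee_rot: [3.141, -0.001, -1.42]
wrist_force: [0.9, -0.1, 0.4]
width: 0.0564
```

```bash
python3 st.py 14; python3 - <<'E'
from h import *
s=cams.snapshot('scene'); cv2.imwrite('pics/sc14.png',cv2.resize(s['img'][100:300,150:310,::-1],None,fx=3,fy=3,interpolation=cv2.INTER_CUBIC))
d=pickle.load(open('w14.pkl','rb'));save(d,'wrist14')
E
```

```text
14.45 local x,y -0.0807 0.0011 z 0.2562 rot [ 3.14  0.   -1.42] yawerr -0.0002 [ 0.  -0.3  0. ]
```

View pics/wrist14.png

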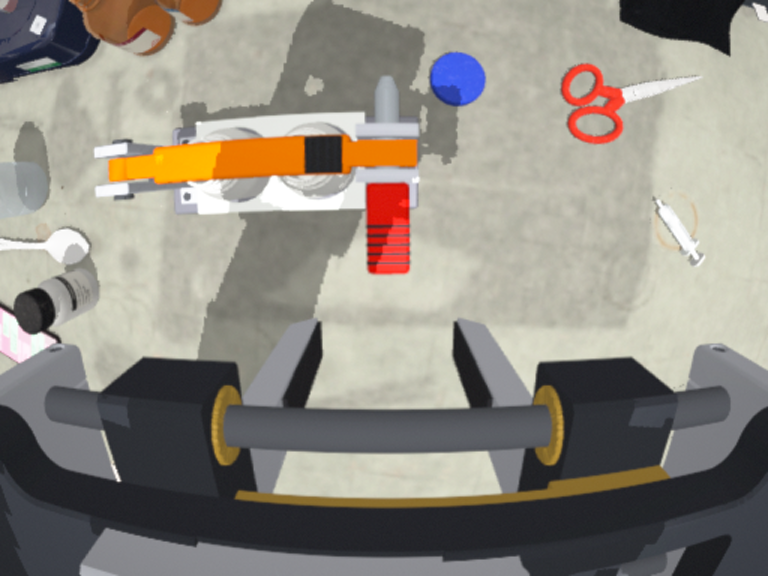

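View pics/sc14.png

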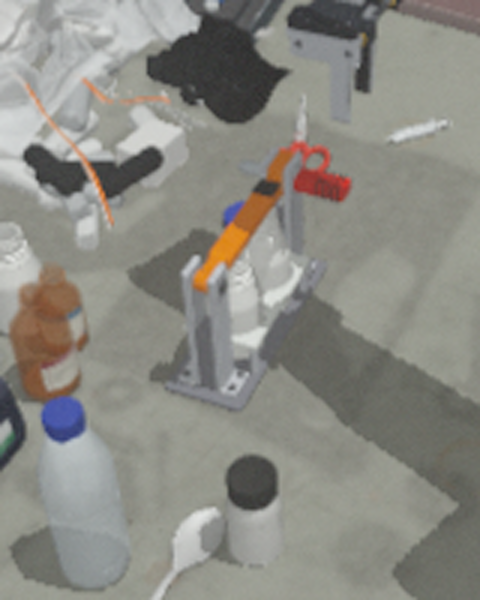

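```bash
python3 - <<'E'
from h import *
d=pickle.load(open('w14.pkl','rb'))
cv2.imwrite('pics/w14zz.png',cv2.resize(d['img'][40:190,190:300,::-1],None,fx=4,fy=4,interpolation=cv2.INTER_CUBIC))
c,s=np.cos(YAW),np.sin(YAW)
for n,a,b,z in [('tip',387,76,.147),('sh',388,184,.155),('back',389,271,.155),('tongue end',417,152,.166),('pad',323,155,.158)]:
    p=atz(d,((a+.5)/1.5-.5,(b+.5)/1.5-.5),z,True)[:2]-LOCK;print(n,(c*p[0]+s*p[1]).round(4),(-s*p[0]+c*p[1]).round(4))
E
```

```text
tip 0.0519 0.0003
sh -0.0193 -0.0003
back -0.0752 -0.001
tongue end 0.0004 -0.0177
pad -0.0006 0.0401
```

View pics/w14zz.png

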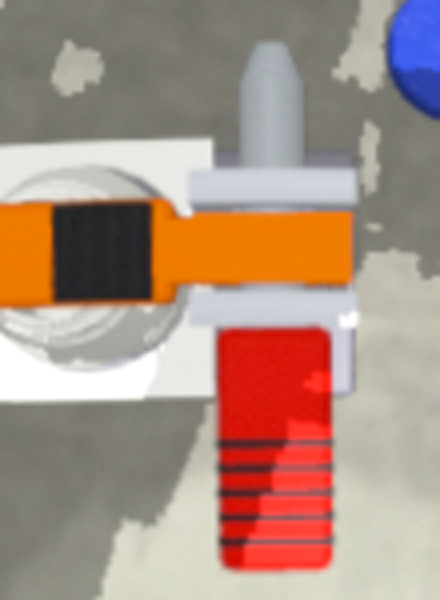

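Home: the shoulder is at −19 mm (lug face −18) and the tip at +52 mm. Handing in.

```bash
python3 -c "
from h import *
print(ticket.close_job())"
```

```text
the job is handed in; nothing more can be done
None
```

The carrier is ready for transport: the bar is down, the locking pin is pushed home, and the job was handed in at about 14.5 s of the 61 s allowed.

- **Bar:** I pressed the pad down onto its stop. The force rose at 158 mm above the table, which is where the pad should sit when the bar is down. The bar stayed down afterwards.
- **Pin:** I gripped it by the handle and pushed it through both lugs and the tongue until the handle met the front lug, with about 8 N at contact. Then I let go and lifted the gripper clear.

**Last checks:** the final wrist picture put the handle's front face 19 mm before the lock point, against the lug face at 18 mm. The tip was 52 mm past the lock point. The pad was on its bar-down spot. Both sample bottles, the jar and the water bottle were standing, and the wrist force was about 0 N.

**Disagreements:**
- The networks' box for the pad really covered the whole bar, so I picked the pad, the carrier corners and the pin out of the pictures myself.
- The pin's tilt in the grip could not be told apart to better than about 2°, but it went in with no side force.
- Two early move calls were refused, apparently because their rows left out some values. Nothing moved.

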